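# Load the drum roller chamber

## Robot

A 6-joint arm with a two-finger parallel gripper is mounted at the origin on the work surface. World frame = base frame: x ahead of the robot, y to its left, z up, the work surface at z = 0. Lengths are in m, angles in degrees, forces in N, time in s.
With the tool pointing down it reaches from about 0.35 to 0.875 m from the base axis. Payload 4.2 kg.
Tool frame: the origin (TCP) lies at the very end of the fingers, on their centre line; the grasp point (between the pads) lies 19 mm behind it; z points along the fingers, y is the line along which they close (so a half turn about z gives the same grasp; the last joint's range is limited). The gripper opens to 87 mm and grips with 3 to 60 N. Pads are 19 mm wide; open, the fingers measure 117 mm over their backs; the gripper's body (75 mm by 190 mm) begins 51 mm behind the grasp point.
Start: joints at [78.587, 22.042, 0.453, 0, -68.411, -14.817], TCP at [0.276, 0.561, 0.192] pointing down, gripper open.
Joint ranges: [-179.83, 179.83], [-69.29, 118.12], [-61.27, 80.66], [-181.25, 117.63], [-171.15, -9.14], [-177.46, 177.46]. Speed limits (degrees/s): [159.86, 159.86, 180, 180, 180, 180].

## Interface

Orientations are given as a 3x3 rotation matrix whose columns are the frame's x, y, z axes.
In Python, from station import monitor, cams, ticket gives the robot as it stands.
- The arm moves only by the tool drive_tool, never from a script. Its argument "moves" is a list of rows, each an object with "delta_pos": the shift along the tool's x, y, z in mm, a list of three; "turn": the turn about the tool's z in rad; "claw": the opening, from 0 (shut) to 1 (fully open). A call has 1 to 12 rows; each row shifts and turns the commanded pose from where the row before left it, along the tool's axes as they then stand; what a row does not reach is not made up. A row lasts 1/8 s, in which the tool goes at most 62.5 mm and 10.7 degrees, less where a joint would pass 70% of its speed; a pose out of reach is approached as far as the arm can. A call is refused whole if a number of a shift passes 62.5 or a number of a turn 0.188, either way. A call with a gripper value outside its range is refused whole. The fingers move at their own pace and stop on an object; the grip force is fixed at half the most. Time passes only in rows, so rows that do not move let the fingers close. It gives the time, the measured TCP pose, the force, the opening and the grip force at its end, in the units of the state.
- monitor.sense(): the state, without advancing time (a new reading comes with each control period).
- cams.capture(name): name is "side" or "top" or "wrist"; returns a dict with "color" (384x512x3 uint8, red, green, blue), "range_z" (384x512 float32, m along the optical axis (not along the pixel's ray), 0 where there is no reading), "vertical_fov" (degrees; the focal length in pixels is half the picture's height over the tangent of half this angle, whatever the lens; pixels are square), "cx", "cy" (the principal point, pixels), "extrinsics" (4x4, takes a point from camera to world coordinates). Camera axes: x right, y down, z forward; pixel columns grow to the right and rows downward; lengths in m; the calibration is good to about 2 mm. A picture is of the moment at which its call begins.
- ticket.finish_job(): hands the job in; it is judged then, once.
The state is a dict: "time_s": time; "joints": joint angles; "joint_velocities": joint speeds; "effort": joint torques, N m; "tcp_pos": TCP position; "ee_rot": TCP orientation; "wrist_force": force on the tool from outside, world axes, zero at the start; "moment": the same for the moment, N m; "gripper_width": opening from 0.0 (shut) to 1.0 (fully open); "gripper_force": force on a finger pad.
Only numpy, scipy, OpenCV 4.12 (cv2) and the standard library are available. Lean on these libraries where they do the work, as an engineer would, in place of code of your own. Each camera call takes 0.05 s, during which the arm holds its last target. There are 200 camera calls.

## Task

Get the roller chamber ready for its rinse run: swing its clear lid up until it stands upright, lay every steel drum from the mat into its slots, one drum to a pair of slots, with both axle ends right down at the bottom, and then lower the lid fully shut. With the lid shut, and not before, push the switch lever beside the chamber all the way over, away from you, to start it. Also slide the steel casserole by its handle along the bench, never lifting or tipping it, from its taped place to the middle of the tape corners under the drain spout. Leave the other things where they are.

Things in the scene. Friction and masses are not known exactly. Their poses are not given: they have to be found in the camera images.
- lid_bar (a point): middle of the steel lift bar of the clear lid: a round bar 12 mm thick, 112 mm long between two arms, along the chamber's y, 45 mm beyond the lid's front edge and 221 mm from the hinge; free space of about 39 mm between bar and lid edge. It turns with the lid.
- lid_hinge (a point): middle of the lid's hinge line, on the chamber's far rim (88 mm from the chamber's centre along its +x), 89 mm above the bench; the hinge line runs along the chamber's y. The bar's centre line lies 6 mm above the hinge line when the lid is shut.
- lid (a joint): lid angle in rad: 0 shut, 1.57 upright, stop at 1.75. The lid (0.25 kg) has a stiff friction hinge: it stays wherever it is left; about 4 N at the bar move it. It may start a little ajar.
- chamber: roller chamber, a fixed cream open box 176 x 244 mm (x, y), walls 4 mm thick and 88 mm high, inner floor 5 mm above the bench; origin at the centre of its underside, x away from the robot. Inside, two aluminium plates 10 mm thick, middles at x = -65 and +65 mm, tops 75 mm above the bench, carry the slots. A drive housing 75 mm deep, 70 mm high adjoins its far side
- bay0 (a point): seat of the chamber's right-hand (-y) pair of slots: where a drum's centre lies when both axle ends are bottomed out, 52 mm above the bench, 70 mm to the -y side of the chamber's centre; x is the axle's direction, z up. Slots 13 mm wide, open at the top with mouths flared to about 29 mm, bottoms 47 mm above the bench
- bay1 (a point): the same for the middle pair of slots, at the chamber's centre
- bay2 (a point): the same for the left-hand pair of slots, 70 mm to the chamber's +y side
- pot_center (a point): centre, half-way up (24 mm above its underside), of the open steel casserole: outer diameter 84 mm, 48 mm high, 0.25 to 0.5 kg; its stick handle points along its -x
- pot_handle (a point): middle of the casserole's straight level stick handle, 92 mm from its centre along -x, 36 mm above its underside: 14 mm wide, 10 mm thick, 93 mm long free part (from the pot's wall outwards, this point 50 mm from the wall), wooden grip on its outer half; along the pot's x
- switch (a joint): angle of the switch lever in rad: 0 off (leaning towards the robot, the chamber's -x), 1.0 fully over towards the chamber's +x; about 1 N at the ball moves it and it stays where it is left
- switch_tip (a point): centre of the lever's black ball, 26 mm across, 60 mm from its pivot. The pivot is 22 mm above the bench on a grey block 70 x 50 x 25 mm, 85 mm beyond and 175 mm to the left (+y) of the chamber's centre; off, the ball is 29 mm nearer the robot than the pivot and 75 mm above the bench, fully over 29 mm beyond the pivot
- mark_drain: centre of the target place: four flat blue tape corners on the bench, a 108 mm square, under the drain spout at the chamber's right-hand (-y) side, 185 mm from the chamber's centre. The spout reaches 35 mm out of the wall, its lowest point 60 mm above the bench, clear over the pot
- mark_park: centre of the same four tape corners where the casserole starts
- drum0_center (a point): centre of a steel drum lying on the mat: octagonal body 106 mm long, 40 mm across flats, 0.2 to 0.4 kg, with a 10 mm axle stub at each end (146 mm over the ends), axle along its x; either end may go either way. Centre 20 mm above what it lies on (mat: 4 mm thick). May be absent
- drum1_center (a point): centre of another steel drum lying on the mat: octagonal body 106 mm long, 40 mm across flats, 0.2 to 0.4 kg, with a 10 mm axle stub at each end (146 mm over the ends), axle along its x; either end may go either way. Centre 20 mm above what it lies on (mat: 4 mm thick). May be absent
- drum2_center (a point): centre of another steel drum lying on the mat: octagonal body 106 mm long, 40 mm across flats, 0.2 to 0.4 kg, with a 10 mm axle stub at each end (146 mm over the ends), axle along its x; either end may go either way. Centre 20 mm above what it lies on (mat: 4 mm thick). May be absent
- bottle_a: bystander, to be left alone: white plastic reagent bottle, 60 mm wide, 130 mm high; origin at its underside
- bottle_b: bystander, to be left alone: a second such bottle; origin at its underside
- jar_amber: bystander, to be left alone: amber glass jar, 60 mm wide, 100 mm high; origin at its underside
- beaker: bystander, to be left alone: glass beaker, 80 mm wide, 100 mm high; origin at its underside
- dish: bystander, to be left alone: small white porcelain bowl, 70 mm wide, 22 mm high; origin at its underside
- spoon_lab: bystander, to be left alone: steel lab spoon, 180 mm long, lying; origin at its underside (near its middle)
- weight: bystander, to be left alone: brass balance weight with a knob, 36 mm wide, 50 mm high; origin at its underside

How it is judged (in metres and radians):
On the way, in this order (a step that is already met when the one before it is completed fails the run):
1. the lid stands open, about upright (value of joint lid above 1.3 rad), for 0.2 s.
2. every drum lies in a pair of slots, both ends bottomed out, with the lid still open (height (world z) of drum0_center between 0.048 and 0.0545 m and angle between drum0_center's own x axis and vertical between 1.5458 and 1.5958 rad and (horizontal distance between drum0_center and bay0 below 0.012 m or horizontal distance between drum0_center and bay1 below 0.012 m or horizontal distance between drum0_center and bay2 below 0.012 m) and angle between the x axis of each of drum0_center, drum1_center, drum2_center and the x axis of bay1, either way round below 0.06 rad and height (world z) of drum1_center between 0.048 and 0.0545 m and angle between drum1_center's own x axis and vertical between 1.5458 and 1.5958 rad and (horizontal distance between drum1_center and bay0 below 0.012 m or horizontal distance between drum1_center and bay1 below 0.012 m or horizontal distance between drum1_center and bay2 below 0.012 m) and height (world z) of drum2_center between 0.048 and 0.0545 m and angle between drum2_center's own x axis and vertical between 1.5458 and 1.5958 rad and (horizontal distance between drum2_center and bay0 below 0.012 m or horizontal distance between drum2_center and bay1 below 0.012 m or horizontal distance between drum2_center and bay2 below 0.012 m) and value of joint lid above 0.6 rad), for 0.3 s.
3. the lid is lowered shut (value of joint lid below 0.035 rad), for 0.2 s.
4. the switch lever is pushed all the way over, with the lid shut (value of joint switch above 0.85 rad and value of joint lid below 0.05 rad), for 0.2 s.
At the end, for the whole second after the job is handed in: Each drum present lies in a pair of slots (centre within 2.5 mm of seat height and 12 mm sideways, level within 0.025 rad); lid shut within 0.035 rad; switch lever over (above 0.85 rad); casserole upright on the bench, centre within 15 mm of the centre of the tape corners under the spout (height (world z) of drum0_center between 0.048 and 0.0545 m and angle between drum0_center's own x axis and vertical between 1.5458 and 1.5958 rad and (horizontal distance between drum0_center and bay0 below 0.012 m or horizontal distance between drum0_center and bay1 below 0.012 m or horizontal distance between drum0_center and bay2 below 0.012 m) and angle between the x axis of each of drum0_center, drum1_center, drum2_center and the x axis of bay1, either way round below 0.06 rad and height (world z) of drum1_center between 0.048 and 0.0545 m and angle between drum1_center's own x axis and vertical between 1.5458 and 1.5958 rad and (horizontal distance between drum1_center and bay0 below 0.012 m or horizontal distance between drum1_center and bay1 below 0.012 m or horizontal distance between drum1_center and bay2 below 0.012 m) and height (world z) of drum2_center between 0.048 and 0.0545 m and angle between drum2_center's own x axis and vertical between 1.5458 and 1.5958 rad and (horizontal distance between drum2_center and bay0 below 0.012 m or horizontal distance between drum2_center and bay1 below 0.012 m or horizontal distance between drum2_center and bay2 below 0.012 m) and horizontal distance between pot_center and mark_drain below 0.015 m and angle between pot_center's own z axis and vertical below 0.06 rad and height (world z) of pot_center below 0.03 m and value of joint lid below 0.035 rad and value of joint switch above 0.85 rad); the robot touches nothing.
It fails at once if the switch lever is pushed over while the lid is open (value of joint switch above 0.4 rad and value of joint lid above 0.1 rad).
It fails at once if the casserole is lifted (by more than 10 mm) or tipped (by more than 0.2 rad) (height (world z) of pot_center above 0.034 m or angle between pot_center's own z axis and vertical above 0.2 rad).
It fails at once if a bystander is moved by more than 30 mm (distance of any of bottle_a, bottle_b, jar_amber, beaker, dish, spoon_lab, weight from where it was at the start of the episode above 0.03 m).
Of drum0, drum1, drum2 only 2 to 3 are there at a start; the rules pass over those that are not, and their reading is None.
At some moment in a run one of pot may be knocked a few centimetres aside while the robot is not near it.
Once in a run the grip may slacken for a moment while it holds something.
It also fails if it takes over 208 s, if anything falls off the work surface, if the arm or the gripper's body presses on something with over 40 N, if the wrist force passes 120 N, or if a joint passes its speed limit or range.

## Working session

There is one attempt and no reset: what is moved stays moved. The work goes in short steps, Python scripts to look and compute and a tool call to move; the robot and the scene stay as the last step left them, time stands still between calls to the robot, and variables do not carry over. Pictures are saved under pics/ and viewed, at most 14 in all, crops included, and the job is handed in when it is done.

Besides the shell and the picture viewer there is one more tool, called after "Call:" by a JSON object that holds its "method" and its "body", one argument or row to a line. drive_tool: Moves the arm, as the interface text tells. Its arguments: {"type":"object","properties":{"moves":{"type":"array","items":{"type":"object","properties":{"delta_pos":{"type":"array","items":{"type":"number"}},"turn":{"type":"number"},"claw":{"type":"number"}}}}},"required":["moves"]}

```bash
ls; mkdir -p pics; cat > h.py <<'E'
import numpy as np, cv2
from station import monitor, cams, ticket
def cap(name, fn=None):
    d=cams.capture(name)
    if fn: cv2.imwrite('pics/'+fn, cv2.cvtColor(d['color'],cv2.COLOR_RGB2BGR))
    d['f']=d['color'].shape[0]/2/np.tan(np.radians(d['vertical_fov'])/2)
    return d
def ray(d,u,v):
    T=np.array(d['extrinsics']); r=T[:3,:3]@np.array([(u-d['cx'])/d['f'],(v-d['cy'])/d['f'],1.]); return T[:3,3],r
def plane(d,u,v,z):
    o,r=ray(d,u,v); return o+r*(z-o[2])/r[2]
def cloud(d):
    T=np.array(d['extrinsics']); z=d['range_z']; v,u=np.mgrid[:z.shape[0],:z.shape[1]]
    p=np.stack([(u-d['cx'])/d['f']*z,(v-d['cy'])/d['f']*z,z],-1)@T[:3,:3].T+T[:3,3]
    p[z<=0]=np.nan; return p
def proj(d,p):
    T=np.array(d['extrinsics']); c=T[:3,:3].T@(np.array(p)-T[:3,3]); return d['cx']+d['f']*c[0]/c[2], d['cy']+d['f']*c[1]/c[2]
E
python3 - <<'E'
from h import *
for n in ('top','side'):
    d=cap(n,n+'0.png'); print(n,np.round(d['extrinsics'],3).tolist(),d['f'],d['cx'],d['cy'])
    np.savez(n+'0.npz',**{k:np.array(v) for k,v in d.items()})
s=monitor.sense();print(s['tcp_pos'],np.round(s['ee_rot'],3).tolist(),s['time_s'],s['gripper_width'])
E
```

```text
pics
top [[0.012, -0.987, 0.161, 0.416], [-1.0, -0.012, -0.003, -0.015], [0.005, -0.161, -0.987, 1.163], [0.0, 0.0, 0.0, 1.0]] 366.76627763746774 253.3545761345372 191.16529554910002
side [[0.868, -0.365, 0.335, 0.176], [-0.496, -0.621, 0.607, -0.739], [-0.014, -0.694, -0.72, 0.896], [0.0, 0.0, 0.0, 1.0]] 435.0839901763845 251.4569116236418 194.7449251997898
[0.2759379  0.56011862 0.19066021] [[0.897, -0.442, -0.001], [-0.442, -0.897, -0.002], [0.0, 0.002, -1.0]] 0.1 0.9961295441735304
```

View pics/top0.png

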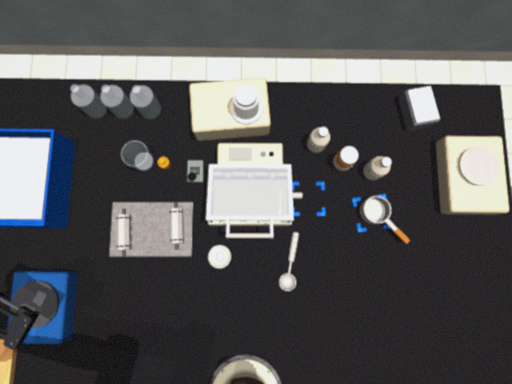

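View pics/side0.png

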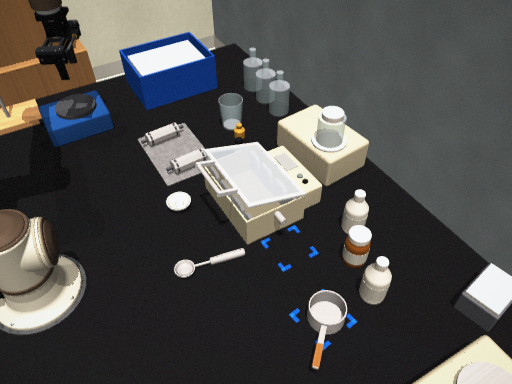

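The top view shows two drums on the mat at about (123,230) and (176,226), the chamber at about (250,193) with its bar at (250,234), and the drain corners near (309,198). The pot is at (376,209) with its handle pointing lower right. The side view agrees, with the lid slightly ajar and the switch at about (195,172) in the top view.

```bash
cat > m0.py <<'E'
from h import *
from scipy.ndimage import label
D={n:{k:v for k,v in np.load(n+'0.npz').items()} for n in('top','side')}
for n in D:
    d=D[n]; hsv=cv2.cvtColor(d['color'],cv2.COLOR_RGB2HSV); P=cloud(d)
    m=((hsv[...,0]>100)&(hsv[...,0]<125)&(hsv[...,1]>170)&(hsv[...,2]>90))
    l,k=label(m,np.ones((3,3)))
    for i in range(1,k+1):
        v,u=np.where(l==i)
        if 8<len(u)<150:
            q=np.array([plane(d,a,b,0.0) for a,b in zip(u,v)])
            if abs(q[:,0].mean()-0.6)<.3: print(n,'blue',len(u),u.mean().round(1),v.mean().round(1),q[:,:2].mean(0).round(4),'min',q[:,:2].min(0).round(4),'max',q[:,:2].max(0).round(4))
d=D['top'];P=cloud(d);rgb=d['color'].astype(int);hsv=cv2.cvtColor(d['color'],cv2.COLOR_RGB2HSV)
# drums: bright on mat, stubs included
for nm,(u0,u1,v0,v1) in dict(dA=(112,137,204,256),dB=(165,192,200,252)).items():
    H=P[v0:v1,u0:u1,2]; m=H>0.012
    q=P[v0:v1,u0:u1][m]; b=q[q[:,2]>0.03]
    (c,sz,a)=cv2.minAreaRect(q[:,:2].astype(np.float32)); (c2,sz2,a2)=cv2.minAreaRect(b[:,:2].astype(np.float32))
    w=np.linalg.eigh(np.cov(q[:,:2].T))[1][:,1]
    print(nm,m.sum(),'zmax',q[:,2].max(),'all',np.round(c,4),np.round(sz,4),a,'body',np.round(c2,4),np.round(sz2,4),a2,'pca',np.degrees(np.arctan2(w[1],w[0])),q.mean(0))
# handle
m=(hsv[...,0]>5)&(hsv[...,0]<20)&(hsv[...,1]>150)&(hsv[...,2]>120); m[:, :385]=0;m[:,420:]=0;m[:215]=0;m[250:]=0
v,u=np.where(m); q=np.array([plane(d,a,b,.041) for a,b in zip(u,v)]);print('grip',len(u),u.mean(),v.mean(),q.mean(0),q.min(0),q.max(0),np.nanmedian(P[m],0))
# pot rim
pp=P[185:230,355:400].reshape(-1,3); r=pp[(pp[:,2]>.040)&(pp[:,2]<.06)]
c,rad=cv2.minEnclosingCircle(r[:,:2].astype(np.float32)); print('pot rim',len(r),c,rad)
# chamber
pp=P[140:245,190:310]
for z0,z1 in((.06,.075),(.078,.1),(.1,.13)):
    k=(pp[...,2]>z0)&(pp[...,2]<z1); q=pp[k]; print(z0,k.sum(),q.min(0),q.max(0), cv2.minAreaRect(q[:,:2].astype(np.float32)))
cv2.imwrite('pics/crop1.png',cv2.cvtColor(cv2.resize(d['color'][135:265,95:325],None,fx=3.4,fy=3.4,interpolation=cv2.INTER_CUBIC),cv2.COLOR_RGB2BGR))
for v in range(222,242,2): print(v,[ (P[v,u]*1000).round().tolist() for u in (230,250,270)])
E
python3 m0.py
```

```text
top blue 39 295.3 184.0 [ 0.6311 -0.1535] min [ 0.6146 -0.1654] max [ 0.641  -0.1459]
top blue 61 320.7 184.7 [ 0.6299 -0.2353] min [ 0.6125 -0.2461] max [ 0.642  -0.2201]
top blue 19 383.3 194.9 [ 0.5989 -0.4358] min [ 0.5923 -0.4444] max [ 0.6052 -0.4222]
top blue 63 355.6 200.8 [ 0.5789 -0.3462] min [ 0.562  -0.3608] max [ 0.5913 -0.3345]
top blue 63 321.5 212.0 [ 0.5414 -0.2361] min [ 0.5286 -0.2477] max [ 0.5576 -0.2186]
top blue 24 296.6 213.5 [ 0.5357 -0.1568] min [ 0.5277 -0.1646] max [ 0.5436 -0.1486]
top blue 65 360.7 227.9 [ 0.4924 -0.3596] min [ 0.4795 -0.3763] max [ 0.5079 -0.345 ]
top blue 18 385.3 226.6 [ 0.4974 -0.4378] min [ 0.493  -0.4462] max [ 0.5026 -0.4303]
side blue 60 293.5 228.7 [ 0.6272 -0.1479] min [ 0.6117 -0.1649] max [ 0.6381 -0.1367]
side blue 63 265.2 242.3 [ 0.5389 -0.1489] min [ 0.5284 -0.1658] max [ 0.5553 -0.1371]
side blue 67 313.0 251.8 [ 0.6281 -0.236 ] min [ 0.6117 -0.2467] max [ 0.6389 -0.2185]
side blue 72 284.0 266.6 [ 0.5401 -0.2369] min [ 0.5295 -0.2478] max [ 0.5561 -0.2204]
side blue 91 294.7 314.9 [ 0.4905 -0.3589] min [ 0.4793 -0.3761]
[... 1437 characters left out ...]
)
222 [[506.0, 54.0, 6.0], [506.0, -9.0, 7.0], [496.0, -65.0, 148.0]]
224 [[494.0, 49.0, 83.0], [494.0, -10.0, 88.0], [490.0, -65.0, 152.0]]
226 [[493.0, 54.0, 1.0], [494.0, -9.0, 2.0], [485.0, -65.0, 151.0]]
228 [[487.0, 54.0, 1.0], [488.0, -9.0, -2.0], [479.0, -65.0, 153.0]]
230 [[481.0, 54.0, 1.0], [482.0, -9.0, -2.0], [474.0, -65.0, 157.0]]
232 [[475.0, 54.0, -0.0], [475.0, -9.0, 3.0], [468.0, -65.0, 155.0]]
234 [[461.0, 44.0, 157.0], [462.0, -10.0, 160.0], [463.0, -65.0, 159.0]]
236 [[456.0, 44.0, 158.0], [456.0, -10.0, 159.0], [457.0, -65.0, 157.0]]
238 [[456.0, 53.0, -1.0], [457.0, -10.0, -0.0], [452.0, -65.0, 152.0]]
240 [[450.0, 53.0, 1.0], [450.0, -10.0, -0.0], [451.0, -73.0, 0.0]]
```

View pics/crop1.png

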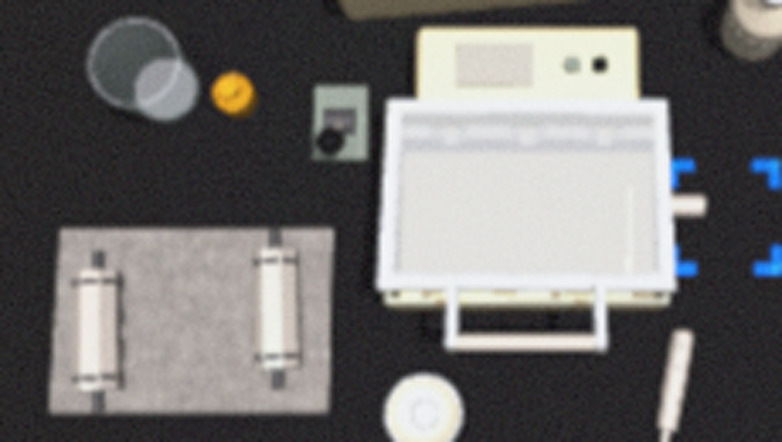

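The crop shows the lid ajar with its bar at z≈0.155, two drums lying almost along x, and the switch ball at crop (330,140). The chamber centre works out at about (0.582,−0.007), rotated +0.7°. The bar is at (0.459,−0.010,0.152), so the lid angle is about 0.26, which fits the given hinge geometry. I'll start moving.

Call:
{"method": "drive_tool", "body": {
  "moves": [
    {"delta_pos":[0,0,-7],"turn":0.1835,"claw":0.4},
    {"delta_pos":[0,0,-7],"turn":0.1835,"claw":0.4},
    {"delta_pos":[0,0,-7],"turn":0.1835,"claw":0.4},
    {"delta_pos":[0,0,-7],"turn":0.1835,"claw":0.4},
    {"delta_pos":[0,0,-7],"turn":0.1835,"claw":0.4},
    {"delta_pos":[0,0,-7],"turn":0.1835,"claw":0.4}
  ]
}}

```text
time_s: 0.85
tcp_pos: [0.276, 0.5603, 0.2332]
ee_rot: [[0.006, -1.0, -0.001], [-1.0, -0.006, -0.001], [0.001, 0.001, -1.0]]
wrist_force: [0.0, 0.2, -0.2]
gripper_width: 0.432
gripper_force: 0.0
```

Call:
{"method": "drive_tool", "body": {
  "moves": [
    {"delta_pos":[47,-14.5,0],"claw":0.4},
    {"delta_pos":[47,-14.5,0],"claw":0.4},
    {"delta_pos":[47,-14.5,0],"claw":0.4},
    {"delta_pos":[47,-14.5,0],"claw":0.4},
    {"delta_pos":[47,-14.5,0],"claw":0.4},
    {"delta_pos":[47,-14.5,0],"claw":0.4},
    {"delta_pos":[47,-14.5,0],"claw":0.4},
    {"delta_pos":[47,-14.5,0],"claw":0.4},
    {"delta_pos":[47,-14.5,0],"claw":0.4},
    {"delta_pos":[47,-14.5,0],"claw":0.4},
    {"delta_pos":[47,-14.5,0],"claw":0.4},
    {"delta_pos":[47,-14.5,0],"claw":0.4}
  ]
}}

```text
invalid input
```

Call:
{"method": "drive_tool", "body": {
  "moves": [
    {"delta_pos":[47,-14.5,0],"turn":0,"claw":0.4},
    {"delta_pos":[47,-14.5,0],"turn":0,"claw":0.4},
    {"delta_pos":[47,-14.5,0],"turn":0,"claw":0.4},
    {"delta_pos":[47,-14.5,0],"turn":0,"claw":0.4},
    {"delta_pos":[47,-14.5,0],"turn":0,"claw":0.4},
    {"delta_pos":[47,-14.5,0],"turn":0,"claw":0.4},
    {"delta_pos":[47,-14.5,0],"turn":0,"claw":0.4},
    {"delta_pos":[47,-14.5,0],"turn":0,"claw":0.4},
    {"delta_pos":[47,-14.5,0],"turn":0,"claw":0.4},
    {"delta_pos":[47,-14.5,0],"turn":0,"claw":0.4},
    {"delta_pos":[47,-14.5,0],"turn":0,"claw":0.4},
    {"delta_pos":[47,-14.5,0],"turn":0,"claw":0.4}
  ]
}}

```text
time_s: 2.35
tcp_pos: [0.4569, -0.0028, 0.2335]
ee_rot: [[0.012, -1.0, -0.0], [-1.0, -0.012, 0.0], [-0.0, 0.0, -1.0]]
wrist_force: [1.2, 1.1, 0.0]
gripper_width: 0.402
gripper_force: 0.0
```

```bash
python3 - <<'E'
from h import *
d=cap('wrist','w1.png');print(np.round(d['extrinsics'],3).tolist(),d['f'])
P=cloud(d);z=P[...,2]
m=(z>.135)&(z<.18)&(abs(P[...,1])<.05)&(P[...,0]<.475)&(P[...,0]>.43)
q=P[m];print(m.sum(),q.mean(0),q.min(0),q.max(0))
E
```

```text
[[-1.0, -0.011, -0.003, 0.459], [-0.011, 0.97, 0.244, -0.07], [-0.0, 0.244, -0.97, 0.427], [0.0, 0.0, 0.0, 1.0]] 340.19233067955935
1595 [ 0.46088489 -0.00453748  0.15744014] [ 0.45462951 -0.04995303  0.14328806] [0.47494447 0.04806417 0.16061792]
```

View pics/w1.png

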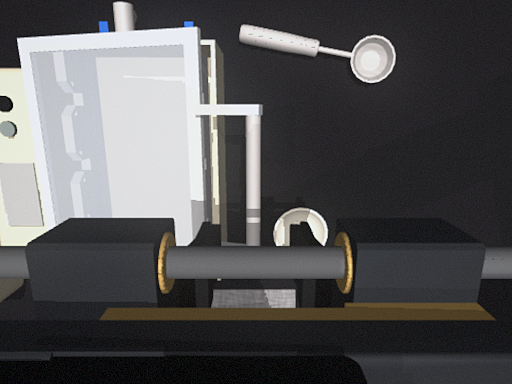

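The wrist view shows the bar at u≈253, running down between the open fingers, with its centre at x≈0.460 and z≈0.153. I'll descend and grip it.

Call:
{"method": "drive_tool", "body": {
  "moves": [
    {"delta_pos":[1,-0.5,16],"turn":0,"claw":0.4},
    {"delta_pos":[1,-0.5,16],"turn":0,"claw":0.4},
    {"delta_pos":[1,-0.5,16],"turn":0,"claw":0.4},
    {"delta_pos":[1,-0.5,16],"turn":0,"claw":0.4},
    {"delta_pos":[1,-0.5,16],"turn":0,"claw":0.4},
    {"delta_pos":[0,-0.5,16],"turn":0,"claw":0.4},
    {"delta_pos":[0,0,0],"turn":0,"claw":0.4},
    {"delta_pos":[0,0,0],"turn":0,"claw":0},
    {"delta_pos":[0,0,0],"turn":0,"claw":0},
    {"delta_pos":[0,0,0],"turn":0,"claw":0},
    {"delta_pos":[0,0,0],"turn":0,"claw":0}
  ]
}}

```text
time_s: 3.78
tcp_pos: [0.4601, -0.0062, 0.1379]
ee_rot: [[0.012, -1.0, 0.001], [-1.0, -0.012, 0.0], [-0.0, -0.001, -1.0]]
wrist_force: [0.4, 0.4, 0.5]
gripper_width: 0.044
gripper_force: 0.0
```

```bash
python3 - <<'E'
from h import *
s=monitor.sense();print(s['gripper_width'],s['gripper_force'],s['wrist_force'],s['tcp_pos'])
t0=np.arcsin((.153-.095)/.221)
for t in np.linspace(t0,1.55,22): print(round(t,3),np.round([221*(np.cos(t0)-np.cos(t))-6*(np.sin(t0)-np.sin(t)),221*(np.sin(t)-np.sin(t0))+6*(np.cos(t)-np.cos(t0))],1))
E
```

```text
0.04378523730790473 0.0 [0.42180323 0.37745995 0.5430515 ] [ 0.46012443 -0.00616987  0.13792987]
0.266 [0. 0.]
0.327 [ 4.3 12.8]
0.388 [ 9.4 25.4]
0.449 [15.2 37.6]
0.51 [21.8 49.4]
0.571 [29.  60.8]
0.633 [37.  71.7]
0.694 [45.6 82.1]
0.755 [54.8 92. ]
0.816 [ 64.6 101.3]
0.877 [ 75. 110.]
0.938 [ 85.9 118. ]
1.0 [ 97.2 125.4]
1.061 [109. 132.]
1.122 [121.2 137.9]
1.183 [133.7 143.1]
1.244 [146.5 147.5]
1.305 [159.5 151. ]
1.367 [172.7 153.8]
1.428 [186.1 155.8]
1.489 [199.6 157. ]
1.55 [213.1 157.3]
```

```bash
python3 - <<'E'
from h import *
d=cap('side'); cv2.imwrite('pics/s2.png',cv2.cvtColor(cv2.resize(d['color'][100:260,150:350],None,fx=3.5,fy=3.5,interpolation=cv2.INTER_CUBIC),cv2.COLOR_RGB2BGR))
s=monitor.sense();print(s['gripper_width'],s['gripper_force'])
d=cap('top');P=cloud(d)
for v in range(224,242,1): print(v,[ (P[v,u]*1000).round().tolist() for u in (233,268)])
E
```

```text
0.03043657492104835 0.0
224 [[461.0, 17.0, 535.0], [463.0, -43.0, 530.0]]
225 [[460.0, 17.0, 534.0], [461.0, -43.0, 530.0]]
226 [[458.0, 17.0, 536.0], [459.0, -43.0, 530.0]]
227 [[456.0, 17.0, 537.0], [458.0, -43.0, 528.0]]
228 [[455.0, 17.0, 535.0], [456.0, -43.0, 529.0]]
229 [[453.0, 17.0, 536.0], [454.0, -43.0, 528.0]]
230 [[451.0, 17.0, 536.0], [453.0, -43.0, 526.0]]
231 [[450.0, 17.0, 537.0], [451.0, -43.0, 526.0]]
232 [[448.0, 17.0, 533.0], [449.0, -43.0, 528.0]]
233 [[446.0, 17.0, 535.0], [447.0, -43.0, 530.0]]
234 [[445.0, 17.0, 535.0], [446.0, -43.0, 528.0]]
235 [[443.0, 17.0, 533.0], [444.0, -43.0, 528.0]]
236 [[441.0, 17.0, 534.0], [442.0, -43.0, 528.0]]
237 [[440.0, 17.0, 533.0], [440.0, -43.0, 526.0]]
238 [[438.0, 17.0, 533.0], [439.0, -43.0, 524.0]]
239 [[436.0, 17.0, 531.0], [454.0, -66.0, 1.0]]
240 [[435.0, 17.0, 528.0], [451.0, -66.0, -2.0]]
241 [[433.0, 17.0, 528.0], [448.0, -66.0, 3.0]]
```

View pics/s2.png

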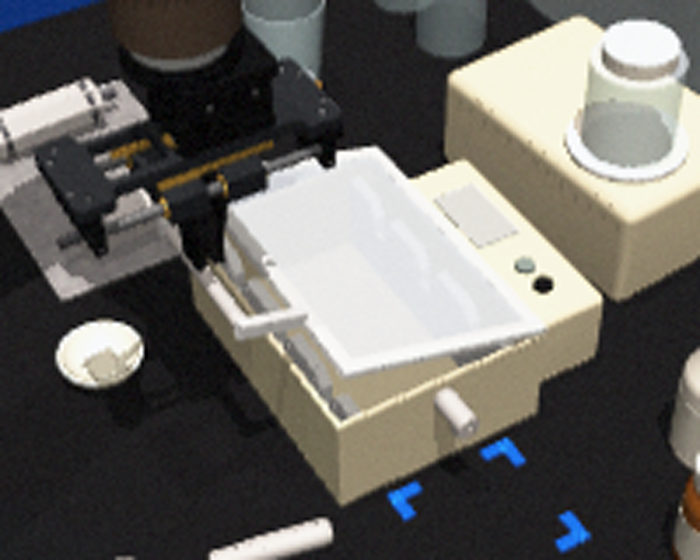

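The side crop shows the lid still slightly ajar, and the bar passing low between or below the finger tips at about crop (215,280). I need its current height.

```bash
python3 - <<'E'
from h import *
d=cap('wrist');P=cloud(d);z=P[...,2]
m=(z>.06)&(z<.2)&(P[...,1]<-.025)&(P[...,1]>-.055)&(P[...,0]<.485)&(P[...,0]>.44)
q=P[m];print(m.sum(),np.median(q,0),q.min(0),q.max(0),np.histogram(q[:,2],8),np.histogram(q[:,0],8))
d=cap('side');P=cloud(d)
for v in range(170,205,2):
  print(v,[(P[v,u]*1000).round().tolist() for u in (212,216,224)])
E
```

```text
1304 [ 0.46105524 -0.04038085  0.15786703] [ 0.45487555 -0.05493933  0.15238818] [ 0.46693764 -0.02500898  0.16092272] (array([ 21,  58,  88, 158, 276, 470, 210,  23]), array([0.15238818, 0.153455  , 0.15452181, 0.15558863, 0.15665545,
       0.15772227, 0.15878909, 0.15985591, 0.16092272])) (array([141, 162, 164, 164, 166, 171, 169, 167]), array([0.45487555, 0.45638331, 0.45789107, 0.45939883, 0.4609066 ,
       0.46241436, 0.46392212, 0.46542988, 0.46693764]))
170 [[466.0, -18.0, 184.0], [521.0, 88.0, 74.0], [512.0, 13.0, 138.0]]
172 [[465.0, -19.0, 179.0], [517.0, 79.0, 75.0], [508.0, 6.0, 139.0]]
174 [[465.0, -19.0, 172.0], [515.0, 76.0, 71.0], [505.0, -0.0, 138.0]]
176 [[496.0, 60.0, 86.0], [513.0, 72.0, 68.0], [501.0, -7.0, 138.0]]
178 [[494.0, 57.0, 82.0], [510.0, 69.0, 64.0], [553.0, 110.0, 9.0]]
180 [[462.0, -22.0, 156.0], [498.0, 39.0, 88.0], [523.0, 43.0, 72.0]]
182 [[458.0, -30.0, 157.0], [495.0, 33.0, 86.0], [519.0, 36.0, 72.0]]
184 [[456.0, -35.0, 156.0], [493.0, 31.0, 82.0], [514.0, 25.0, 76.0]]
186 [[453.0, -39.0, 155.0], [460.0, -48.0, 158.0], [511.0, 21.0, 73.0]]
188 [[493.0, 62.0, 39.0], [457.0, -54.0, 159.0], [512.0, 24.0, 63.0]]
190 [[493.0, 65.0, 29.0], [454.0, -59.0, 158.0], [471.0, -68.0, 156.0]]
192 [[493.0, 66.0, 20.0], [453.0, -62.0, 154.0], [469.0, -72.0, 155.0]]
194 [[493.0, 67.0, 12.0], [492.0, 37.0, 39.0], [468.0, -73.0, 150.0]]
196 [[494.0, 71.0, -1.0], [494.0, 42.0, 25.0], [494.0, -12.0, 74.0]]
198 [[489.0, 61.0, 3.0], [493.0, 41.0, 18.0], [494.0, -13.0, 67.0]]
200 [[486.0, 56.0, 0.0], [493.0, 43.0, 8.0], [494.0, -10.0, 56.0]]
202 [[484.0, 51.0, -2.0], [492.0, 41.0, 3.0], [494.0, -10.0, 48.0]]
204 [[479.0, 40.0, 2.0], [489.0, 36.0, 0.0], [494.0, -8.0, 39.0]]
```

```bash
python3 - <<'E'
from h import *
d=cap('wrist','w2.png')
s=monitor.sense();print(s['gripper_width'],s['gripper_force'],s['wrist_force'],s['tcp_pos'])
E
```

```text
0.006321128318807697 0.0 [-0.46714892  0.13728052 -0.60513379] [ 0.45998445 -0.00623103  0.13765946]
```

View pics/w2.png

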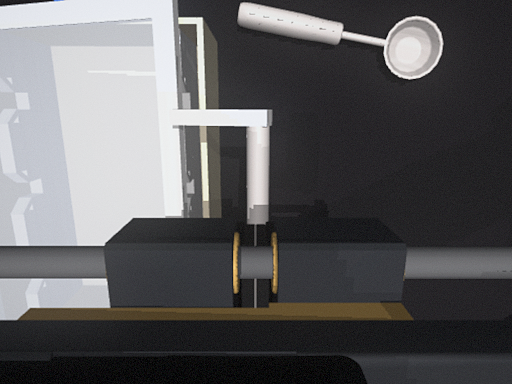

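```bash
python3 - <<'E'
from h import *
d=cap('wrist');P=cloud(d)
for v in range(196,250,4): print(v,[(P[v,u]*1000).round().tolist() for u in (240,250,258,266)])
d=cap('side');P=cloud(d)
for p in ([.46,-.006,.138],[.445,-.0155,.138],[.445,-.0155,.16],[.475,-.0155,.138],[.445,.0035,.138],[.46,-.0155,.153]): 
  u,v=proj(d,p); print(p,round(u),round(v),(P[round(v),round(u)]*1000).round())
cv2.imwrite('pics/s3.png',cv2.cvtColor(cv2.resize(d['color'][130:210,175:275],None,fx=7,fy=7,interpolation=cv2.INTER_CUBIC),cv2.COLOR_RGB2BGR))
E
```

```text
196 [[477.0, 12.0, 1.0], [465.0, -29.0, 158.0], [460.0, -29.0, 159.0], [456.0, -28.0, 156.0]]
200 [[477.0, 17.0, 1.0], [465.0, -26.0, 157.0], [460.0, -27.0, 159.0], [456.0, -26.0, 156.0]]
204 [[477.0, 21.0, -0.0], [465.0, -24.0, 157.0], [460.0, -24.0, 158.0], [456.0, -23.0, 155.0]]
208 [[477.0, 25.0, -0.0], [464.0, -22.0, 158.0], [460.0, -23.0, 159.0], [456.0, -21.0, 156.0]]
212 [[477.0, 30.0, 0.0], [464.0, -20.0, 158.0], [460.0, -20.0, 160.0], [456.0, -19.0, 156.0]]
216 [[477.0, 34.0, 0.0], [464.0, -17.0, 157.0], [460.0, -18.0, 158.0], [456.0, -17.0, 156.0]]
220 [[477.0, 38.0, -0.0], [464.0, -15.0, 157.0], [460.0, -16.0, 159.0], [456.0, -15.0, 156.0]]
224 [[469.0, -18.0, 172.0], [464.0, -13.0, 157.0], [460.0, -13.0, 158.0], [456.0, -19.0, 173.0]]
228 [[469.0, -18.0, 178.0], [464.0, -16.0, 174.0], [460.0, -17.0, 174.0], [457.0, -18.0, 177.0]]
232 [[469.0, -19.0, 185.0], [464.0, -17.0, 180.0], [460.0, -17.0, 181.0], [457.0, -19.0, 184.0]]
236 [[468.0, -18.0, 189.0], [464.0, -17.0, 185.0], [460.0, -17.0, 186.0], [457.0, -18.0, 189.0]]
240 [[468.0, -18.0, 193.0], [464.0, -17.0, 190.0], [460.0, -17.0, 189.0], [457.0, -17.0, 191.0]]
244 [[468.0, -18.0, 197.0], [464.0, -17.0, 195.0], [460.0, -17.0, 195.0], [457.0, -17.0, 195.0]]
248 [[466.0, -40.0, 252.0], [463.0, -40.0, 252.0], [461.0, -40.0, 253.0], [459.0, -40.0, 252.0]]
[0.46, -0.006, 0.138] 209 182 [452. -24. 156.]
[0.445, -0.0155, 0.138] 205 186 [493. 117.   0.]
[0.445, -0.0155, 0.16] 204 180 [503. 144.  -3.]
[0.475, -0.0155, 0.138] 216 182 [495.  34.  86.]
[0.445, 0.0035, 0.138] 202 181 [495. 142.  -1.]
[0.46, -0.0155, 0.153] 210 180 [456. -23. 160.]
```

View pics/s3.png

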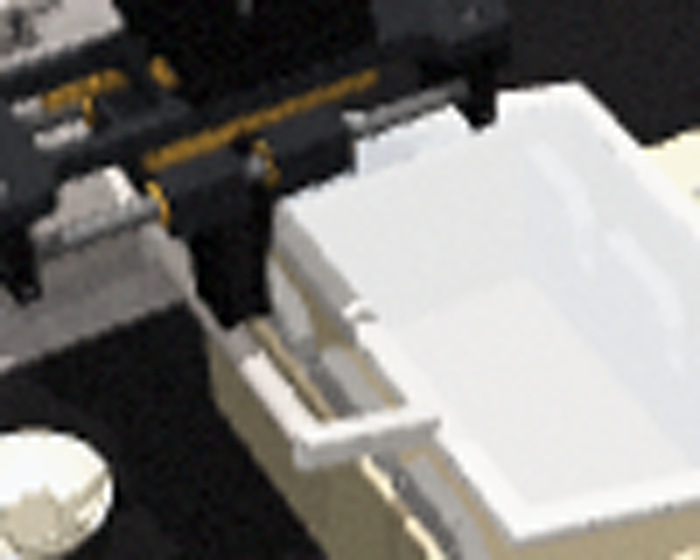

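The zoomed view shows the closed finger tips ending above the bar at about crop (230,325), which is z≈0.167. The TCP reading is 0.138, so the fingers really end about 29 mm above the reported TCP. I'll reopen, go 26 mm lower and close.

Call:
{"method": "drive_tool", "body": {
  "moves": [
    {"delta_pos":[0,0,0],"turn":0,"claw":0.4},
    {"delta_pos":[0,0,0],"turn":0,"claw":0.4},
    {"delta_pos":[0,0,0],"turn":0,"claw":0.4},
    {"delta_pos":[0,0,0],"turn":0,"claw":0.4},
    {"delta_pos":[0,-0.5,9],"turn":0,"claw":0.4},
    {"delta_pos":[0,-0.5,9],"turn":0,"claw":0.4},
    {"delta_pos":[0,0,9],"turn":0,"claw":0.4},
    {"delta_pos":[0,0,0],"turn":0,"claw":0},
    {"delta_pos":[0,0,0],"turn":0,"claw":0},
    {"delta_pos":[0,0,0],"turn":0,"claw":0},
    {"delta_pos":[0,0,0],"turn":0,"claw":0},
    {"delta_pos":[0,0,0],"turn":0,"claw":0}
  ]
}}

```text
time_s: 5.62
tcp_pos: [0.4584, -0.0063, 0.1101]
ee_rot: [[0.011, -1.0, -0.005], [-1.0, -0.011, -0.0], [-0.0, 0.005, -1.0]]
wrist_force: [-4.8, 2.3, 1.9]
gripper_width: 0.122
gripper_force: 30.0
```

Call:
{"method": "drive_tool", "body": {
  "moves": [
    {"delta_pos":[0,-4.3,-12.8],"turn":0,"claw":0},
    {"delta_pos":[0,-5.1,-12.6],"turn":0,"claw":0},
    {"delta_pos":[0,-5.8,-12.2],"turn":0,"claw":0},
    {"delta_pos":[0,-6.6,-11.8],"turn":0,"claw":0},
    {"delta_pos":[0,-7.2,-11.4],"turn":0,"claw":0},
    {"delta_pos":[0,-8,-10.9],"turn":0,"claw":0},
    {"delta_pos":[0,-8.6,-10.4],"turn":0,"claw":0},
    {"delta_pos":[0,-9.2,-9.9],"turn":0,"claw":0},
    {"delta_pos":[0,-9.8,-9.3],"turn":0,"claw":0},
    {"delta_pos":[0,-10.4,-8.7],"turn":0,"claw":0},
    {"delta_pos":[0,-10.9,-8],"turn":0,"claw":0}
  ]
}}

```text
time_s: 7.0
tcp_pos: [0.5435, -0.0056, 0.2317]
ee_rot: [[0.012, -1.0, -0.006], [-1.0, -0.012, -0.001], [0.001, 0.006, -1.0]]
wrist_force: [-11.9, 3.3, 10.4]
gripper_width: 0.125
gripper_force: 30.0
```

Call:
{"method": "drive_tool", "body": {
  "moves": [
    {"delta_pos":[0,-10.1,-9],"turn":0,"claw":0},
    {"delta_pos":[0,-11.8,-7],"turn":0,"claw":0},
    {"delta_pos":[0,-12.2,-6.2],"turn":0,"claw":0},
    {"delta_pos":[0,-12.5,-5.4],"turn":0,"claw":0},
    {"delta_pos":[0,-12.8,-4.6],"turn":0,"claw":0},
    {"delta_pos":[0,-13,-3.7],"turn":0,"claw":0},
    {"delta_pos":[0,-13.2,-2.8],"turn":0,"claw":0},
    {"delta_pos":[0,-13.4,-2],"turn":0,"claw":0},
    {"delta_pos":[0,-13.5,-1.2],"turn":0,"claw":0},
    {"delta_pos":[0,-13.5,-0.3],"turn":0,"claw":0},
    {"delta_pos":[0,0,0],"turn":0,"claw":0}
  ]
}}

```text
time_s: 8.38
tcp_pos: [0.6748, -0.0047, 0.2732]
ee_rot: [[0.012, -1.0, 0.005], [-1.0, -0.012, -0.002], [0.002, -0.005, -1.0]]
wrist_force: [1.2, -1.9, 3.1]
gripper_width: 0.123
gripper_force: 30.0
```

Call:
{"method": "drive_tool", "body": {
  "moves": [
    {"delta_pos":[0,0,0],"turn":0,"claw":0.4},
    {"delta_pos":[0,0,0],"turn":0,"claw":0.4},
    {"delta_pos":[0,0,0],"turn":0,"claw":0.4},
    {"delta_pos":[0,0,-25],"turn":0,"claw":0.5},
    {"delta_pos":[0,0,-35],"turn":0,"claw":0.8},
    {"delta_pos":[0,0,-20],"turn":0,"claw":0.8},
    {"delta_pos":[-38,31,0],"turn":0,"claw":0.8},
    {"delta_pos":[-38,31,0],"turn":0,"claw":0.8},
    {"delta_pos":[-38,31,0],"turn":0,"claw":0.8},
    {"delta_pos":[-38,31,0],"turn":0,"claw":0.8},
    {"delta_pos":[-38,31,0],"turn":0,"claw":0.8},
    {"delta_pos":[-38,31,0],"turn":0,"claw":0.8}
  ]
}}

```text
time_s: 9.88
tcp_pos: [0.4828, 0.2232, 0.3509]
ee_rot: [[0.012, -1.0, 0.0], [-1.0, -0.012, 0.0], [-0.0, -0.0, -1.0]]
wrist_force: [0.6, 0.5, -0.2]
gripper_width: 0.801
gripper_force: 0.0
```

Call:
{"method": "drive_tool", "body": {
  "moves": [
    {"delta_pos":[0,0,10],"turn":-0.18,"claw":0.8},
    {"delta_pos":[0,0,15],"turn":-0.18,"claw":0.8},
    {"delta_pos":[0,0,15],"turn":-0.18,"claw":0.8},
    {"delta_pos":[0,0,15],"turn":-0.18,"claw":0.8},
    {"delta_pos":[0,0,15],"turn":-0.18,"claw":0.8},
    {"delta_pos":[0,0,15],"turn":-0.18,"claw":0.8},
    {"delta_pos":[0,0,15],"turn":-0.18,"claw":0.8},
    {"delta_pos":[0,0,15],"turn":-0.18,"claw":0.8},
    {"delta_pos":[0,0,0],"turn":-0.18,"claw":0.8},
    {"delta_pos":[0,0,0],"turn":0,"claw":0.8}
  ]
}}

```text
time_s: 11.12
tcp_pos: [0.484, 0.2221, 0.2358]
ee_rot: [[0.998, 0.059, -0.0], [0.059, -0.998, -0.0], [-0.0, 0.0, -1.0]]
wrist_force: [0.4, 0.3, 0.5]
gripper_width: 0.798
gripper_force: 0.0
```

```bash
cat > drums.py <<'E'
from h import *
from scipy.ndimage import label
def drums(d,lo=.030,show=True):
    P=cloud(d);x,y,z=P[...,0],P[...,1],P[...,2]
    m=(z>lo)&(z<.056)&(x>.35)&(x<.62)&(y>.11)&(y<.48)
    l,k=label(m)
    for i in range(1,k+1):
        q=P[l==i]
        if len(q)<250: continue
        c,sz,a=cv2.minAreaRect(q[:,:2].astype(np.float32)); w=np.linalg.eigh(np.cov(q[:,:2].T))[1][:,1]
        print(len(q),'rect',np.round(c,4),np.round(sz,4),round(a,2),'ang',np.degrees(np.arctan(w[1]/w[0])).round(2),'topz',np.percentile(q[:,2],95).round(4))
E
python3 - <<'E'
from drums import *
for n in ('top','side','wrist'):
    d=cap(n,'a_%s.png'%n); print(n); drums(d)
    if n=='top':
        P=cloud(d); m=(P[...,2]>.27)&(P[...,2]<.33)&(abs(P[...,1])<.08)&(P[...,0]>.6)&(P[...,0]<.75); q=P[m]; print('bar',m.sum(),np.median(q,0),q.min(0),q.max(0))
s=monitor.sense();print(s['tcp_pos'],np.round(s['ee_rot'],3).tolist(),s['time_s'],s['joints'])
E
```

```text
top
bar 308 [ 0.67296691 -0.00584811  0.31462789] [ 0.66705329 -0.07047078  0.2711017 ] [0.68036516 0.05711682 0.32023947]
side
306 rect [0.4683 0.3765] [0.1075 0.0369] 2.87 ang 3.58 topz 0.0464
343 rect [0.4894 0.2152] [0.1058 0.0373] 3.14 ang 2.55 topz 0.0466
wrist
786 rect [0.5573 0.1143] [0.125  0.0015] 0.61 ang 0.56 topz 0.0546
3106 rect [0.4919 0.2201] [0.1064 0.0402] 4.12 ang 3.5 topz 0.0455
3136 rect [0.4681 0.3811] [0.1118 0.0411] 3.78 ang 4.07 topz 0.0454
[0.48421343 0.22222008 0.23612747] [[0.998, 0.059, 0.0], [0.059, -0.998, 0.0], [0.0, -0.0, -1.0]] 11.275 [ 4.21057824e+01  1.12826458e+01 -8.25959394e+00 -1.92123542e-04
 -7.04209882e+01  5.12770148e+01]
```

The lid stands at about 1.55 rad, with the bar at x=0.673 and z=0.314. Drum B's centre is at (0.492,0.220) and its axle lies about 3.8° off x. I'll descend in stages and check the force each time.

Call:
{"method": "drive_tool", "body": {
  "moves": [
    {"delta_pos":[2.5,0.8,40],"turn":0,"claw":0.8},
    {"delta_pos":[2.5,0.8,40],"turn":0,"claw":0.8},
    {"delta_pos":[2.6,0.9,40],"turn":0,"claw":0.8},
    {"delta_pos":[0,0,40],"turn":0,"claw":0.8},
    {"delta_pos":[0,0,40],"turn":0,"claw":0.8},
    {"delta_pos":[0,0,26],"turn":0,"claw":0.8},
    {"delta_pos":[0,0,5],"turn":0,"claw":0.8},
    {"delta_pos":[0,0,5],"turn":0,"claw":0.8},
    {"delta_pos":[0,0,0],"turn":0,"claw":0.8}
  ]
}}

```text
time_s: 12.4
tcp_pos: [0.4925, 0.2205, 0.0007]
ee_rot: [[0.998, 0.061, 0.001], [0.061, -0.998, 0.001], [0.001, -0.001, -1.0]]
wrist_force: [-0.0, 0.1, -0.3]
gripper_width: 0.798
gripper_force: 0.0
```

```bash
python3 - <<'E'
from h import *
s=monitor.sense();print(s['tcp_pos'],s['wrist_force'])
d=cap('side'); P=cloud(d)
for p in ([s['tcp_pos'][0],.2201-.035,0.03],[s['tcp_pos'][0],.2201-.035,0.0]): print(proj(d,p))
u,v=[int(a) for a in proj(d,[.49,.22,.02])]
cv2.imwrite('pics/s4.png',cv2.cvtColor(cv2.resize(d['color'][v-45:v+45,u-60:u+60],None,fx=6,fy=6,interpolation=cv2.INTER_CUBIC),cv2.COLOR_RGB2BGR)); print(u,v)
E
```

```text
[0.49249795 0.22052942 0.00069172] [-0.00917731  0.14518296 -0.31870332]
(np.float64(193.9071596426212), np.float64(164.99328501776404))
(np.float64(194.98890141652655), np.float64(172.38108870640914))
188 161
```

View pics/s4.png

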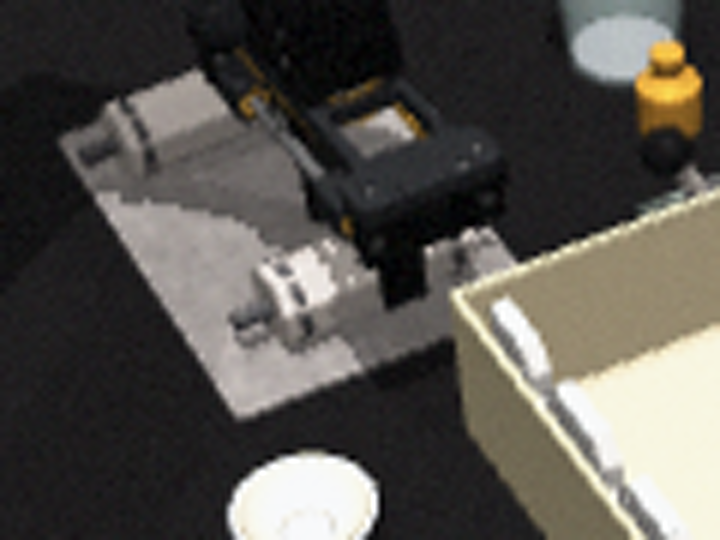

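The zoomed view shows the near finger tip at crop (405,305), alongside the drum at z≈0.022–0.028, so the offset holds. I'll lower 14 mm and close.

Call:
{"method": "drive_tool", "body": {
  "moves": [
    {"delta_pos":[0,0,5],"turn":0,"claw":0.8},
    {"delta_pos":[0,0,5],"turn":0,"claw":0.8},
    {"delta_pos":[0,0,4],"turn":0,"claw":0.8},
    {"delta_pos":[0,0,0],"turn":0,"claw":0},
    {"delta_pos":[0,0,0],"turn":0,"claw":0},
    {"delta_pos":[0,0,0],"turn":0,"claw":0},
    {"delta_pos":[0,0,0],"turn":0,"claw":0},
    {"delta_pos":[0,0,0],"turn":0,"claw":0},
    {"delta_pos":[0,0,0],"turn":0,"claw":0}
  ]
}}

```text
time_s: 13.58
tcp_pos: [0.4922, 0.2203, -0.014]
ee_rot: [[0.998, 0.061, 0.001], [0.061, -0.998, 0.0], [0.001, -0.0, -1.0]]
wrist_force: [-0.1, 0.1, 1.6]
gripper_width: 0.455
gripper_force: 30.0
```

Call:
{"method": "drive_tool", "body": {
  "moves": [
    {"delta_pos":[0,0,-10],"turn":0,"claw":0},
    {"delta_pos":[0,0,-25],"turn":0,"claw":0},
    {"delta_pos":[0,0,-35],"turn":0,"claw":0},
    {"delta_pos":[0,0,-35],"turn":0,"claw":0},
    {"delta_pos":[0,0,-35],"turn":0,"claw":0},
    {"delta_pos":[0,0,0],"turn":0,"claw":0}
  ]
}}

```text
time_s: 14.32
tcp_pos: [0.4933, 0.2211, 0.1289]
ee_rot: [[0.998, 0.061, 0.005], [0.061, -0.998, 0.004], [0.005, -0.004, -1.0]]
wrist_force: [-0.3, -0.7, -2.8]
gripper_width: 0.458
gripper_force: 30.0
```

```bash
python3 - <<'E'
from h import *
for n in('top','side'):
    d=cap(n); P=cloud(d);x,y,z=P[...,0],P[...,1],P[...,2]
    for nm,m in dict(plateN=(z>.055)&(z<.08)&(x>.503)&(x<.53)&(y>-.118)&(y<.108),plateF=(z>.055)&(z<.08)&(x>.635)&(x<.66)&(y>-.118)&(y<.108)).items():
        q=P[m]; t=q[q[:,2]>.069]
        print(n,nm,m.sum(),len(t),'xmed',np.median(t[:,0]).round(4),'x5-95',np.percentile(t[:,0],[5,95]).round(4))
        h,e=np.histogram(t[:,1],np.arange(-.12,.112,.004)); print(' '.join(f'{int(e[i]*1000+2)}:{h[i]}' for i in range(len(h))))
    # walls
    m=(z>.082)&(z<.094)&(x>.47)&(x<.66)&(y>-.15)&(y<.14); q=P[m]; c=cv2.minAreaRect(q[:,:2].astype(np.float32)); print('rim',m.sum(),c)
    cv2.imwrite('pics/b_%s.png'%n,cv2.cvtColor(d['color'],cv2.COLOR_RGB2BGR)); np.savez('b_'+n+'.npz',**{k:np.array(v) for k,v in d.items()})
s=monitor.sense();print(s['tcp_pos'],s['gripper_width'],s['wrist_force'])
E
```

```text
top plateN 238 206 xmed 0.5171 x5-95 [0.512  0.5222]
-118:3 -113:5 -109:4 -105:7 -101:3 -97:4 -93:7 -89:2 -85:1 -81:0 -77:0 -73:0 -69:2 -65:3 -61:4 -57:8 -53:4 -49:4 -45:8 -41:3 -37:4 -33:8 -29:4 -25:7 -21:4 -17:1 -13:0 -9:0 -5:0 -1:0 2:0 6:4 10:7 14:3 18:4 22:8 26:4 30:4 34:8 38:4 42:4 46:8 50:2 54:0 58:0 62:0 66:0 70:0 74:2 78:7 82:5 86:4 90:8 94:4 98:4 102:8 106:4
top plateF 249 159 xmed 0.6463 x5-95 [0.6419 0.6505]
-118:4 -113:3 -109:3 -105:6 -101:3 -97:3 -93:7 -89:3 -85:1 -81:0 -77:0 -73:0 -69:0 -65:2 -61:3 -57:3 -53:6 -49:3 -45:3 -41:7 -37:3 -33:2 -29:6 -25:3 -21:3 -17:3 -13:0 -9:0 -5:0 -1:0 2:0 6:4 10:4 14:3 18:5 22:2 26:3 30:6 34:3 38:3 42:4 46:5 50:3 54:0 58:0 62:0 66:0 70:1 74:1 78:2 82:6 86:3 90:3 94:6 98:3 102:3 106:6
rim 335 ((0.5772455930709839, -0.013937234878540039), (0.16705383360385895, 0.2571783661842346), 0.4395987391471863)
side plateN 351 198 xmed 0.5161 x5-95 [0.5112 0.5216]
-118:0 -113:6 -109:5 -105:5 -101:6 -97:5 -93:6 -89:0 -85:0 -81:0 -77:0 -73:0 -69:1 -65:8 -61:5 -57:5 -53:4 -49:7 -45:6 -41:4 -37:6 -33:7 -29:3 -25:8 -21:1 -17:0 -13:0 -9:0 -5:0 -1:0 2:1 6:8 10:6 14:5 18:4 22:4 26:5 30:4 34:4 38:6 42:3 46:5 50:0 54:0 58:0 62:0 66:0 70:2 74:8 78:3 82:7 86:5 90:1 94:4 98:6 102:3 106:6
side plateF 354 183 xmed 0.6453 x5-95 [0.6406 0.6514]
-118:0 -113:2 -109:6 -105:5 -101:6 -97:5 -93:5 -89:2 -85:0 -81:0 -77:0 -73:0 -69:0 -65:4 -61:6 -57:6 -53:5 -49:7 -45:1 -41:5 -37:6 -33:3 -29:7 -25:4 -21:5 -17:0 -13:0 -9:0 -5:0 -1:0 2:0 6:4 10:7 14:3 18:5 22:7 26:3 30:5 34:6 38:4 42:5 46:3 50:2 54:0 58:0 62:0 66:0 70:1 74:1 78:6 82:5 86:5 90:7 94:2 98:4 102:4 106:4
rim 457 ((0.5757601261138916, -0.005930662155151367), (0.1672840416431427, 0.25089627504348755), 0.28965267539024353)
[0.49088646 0.21953399 0.12519706] 0.4565485505653285 [ 0.9598821  -0.11624992 -4.11247654]
```

Call:
{"method": "drive_tool", "body": {
  "moves": [
    {"delta_pos":[16,32.3,0],"turn":0,"claw":0},
    {"delta_pos":[16,32.3,0],"turn":0,"claw":0},
    {"delta_pos":[16,32.3,0],"turn":0,"claw":0},
    {"delta_pos":[16,32.3,0],"turn":0,"claw":0},
    {"delta_pos":[16,32.3,0],"turn":0,"claw":0},
    {"delta_pos":[0,0,0],"turn":0.05,"claw":0},
    {"delta_pos":[0,0,10],"turn":0,"claw":0},
    {"delta_pos":[0,0,10],"turn":0,"claw":0},
    {"delta_pos":[0,0,0],"turn":0,"claw":0},
    {"delta_pos":[0,0,0],"turn":0,"claw":0}
  ]
}}

```text
time_s: 15.68
tcp_pos: [0.5816, 0.0641, 0.1057]
ee_rot: [[1.0, 0.012, -0.0], [0.012, -1.0, -0.0], [-0.0, 0.0, -1.0]]
wrist_force: [-0.2, 0.3, -2.0]
gripper_width: 0.455
gripper_force: 30.0
```

```bash
cat > held.py <<'E'
from h import *
s=monitor.sense();t=s['tcp_pos'];print(np.round(t,4),np.round(s['ee_rot'],3).tolist(),s['gripper_width'],np.round(s['wrist_force'],1),s['time_s'])
for n in('wrist','side'):
    d=cap(n,None); P=cloud(d);x,y,z=P[...,0],P[...,1],P[...,2]; zc=t[2]+.038
    # stub/ body points clear of fingers
    for nm,lo,hi in(('near',-.075,-.025),('far',.025,.075)):
        m=(z>zc-.03)&(z<zc+.03)&(abs(y-t[1])<.03)&(x-t[0]>lo)&(x-t[0]<hi); q=P[m]
        if len(q)<20: print(n,nm,'few',len(q)); continue
        b=q[q[:,2]>np.percentile(q[:,2],50)]
        print(n,nm,len(q),'y5-95',np.percentile(q[:,1],[3,97]).round(4),'x',np.percentile(q[:,0],[1,99]).round(4),'z95',np.percentile(q[:,2],97).round(4))
E
python3 held.py
```

```text
[0.5816 0.0641 0.1057] [[1.0, 0.012, -0.0], [0.012, -1.0, -0.0], [-0.0, 0.0, -1.0]] 0.4549879717756007 [-0.2  0.3 -2. ] 15.675
wrist near few 9
wrist far 7560 y5-95 [0.0454 0.082 ] x [0.607  0.6532] z95 0.1653
side near 251 y5-95 [0.0417 0.0747] x [0.5069 0.556 ] z95 0.1657
side far few 15
```

Call:
{"method": "drive_tool", "body": {
  "moves": [
    {"delta_pos":[0,0.7,20],"turn":0,"claw":0},
    {"delta_pos":[0,0,20],"turn":0,"claw":0},
    {"delta_pos":[0,0,15],"turn":0,"claw":0},
    {"delta_pos":[0,0,8],"turn":0,"claw":0},
    {"delta_pos":[0,0,5],"turn":0,"claw":0},
    {"delta_pos":[0,0,5],"turn":0,"claw":0},
    {"delta_pos":[0,0,5],"turn":0,"claw":0},
    {"delta_pos":[0,0,5],"turn":0,"claw":0},
    {"delta_pos":[0,0,4],"turn":0,"claw":0},
    {"delta_pos":[0,0,3],"turn":0,"claw":0},
    {"delta_pos":[0,0,1],"turn":0,"claw":0},
    {"delta_pos":[0,0,0],"turn":0,"claw":0}
  ]
}}

```text
time_s: 17.27
tcp_pos: [0.5817, 0.0631, 0.0149]
ee_rot: [[1.0, 0.011, 0.0], [0.011, -1.0, -0.0], [0.0, 0.0, -1.0]]
wrist_force: [0.5, -0.5, -2.2]
gripper_width: 0.455
gripper_force: 30.0
```

```bash
python3 held.py
```

```text
[0.5817 0.0631 0.0149] [[1.0, 0.011, 0.0], [0.011, -1.0, -0.0], [0.0, 0.0, -1.0]] 0.4550237370469191 [ 0.5 -0.5 -2.2] 17.275
wrist near few 9
wrist far 11119 y5-95 [0.0378 0.0883] x [0.6072 0.6534] z95 0.0761
side near 253 y5-95 [0.0382 0.0876] x [0.5098 0.5562] z95 0.0761
side far 21 y5-95 [0.034  0.0563] x [0.64   0.6433] z95 0.0462
```

Call:
{"method": "drive_tool", "body": {
  "moves": [
    {"delta_pos":[0,0,1],"turn":0,"claw":0},
    {"delta_pos":[0,0,1],"turn":0,"claw":0},
    {"delta_pos":[0,0,0.5],"turn":0,"claw":0},
    {"delta_pos":[0,0,0],"turn":0,"claw":0}
  ]
}}

```text
time_s: 17.88
tcp_pos: [0.5819, 0.0632, 0.0139]
ee_rot: [[1.0, 0.012, 0.001], [0.012, -1.0, -0.0], [0.001, 0.0, -1.0]]
wrist_force: [-2.5, 0.0, 6.0]
gripper_width: 0.46
gripper_force: 30.0
```

Call:
{"method": "drive_tool", "body": {
  "moves": [
    {"delta_pos":[0,0,0],"turn":0,"claw":0.58},
    {"delta_pos":[0,0,0],"turn":0,"claw":0.58},
    {"delta_pos":[0,0,0],"turn":0,"claw":0.58},
    {"delta_pos":[0,0,-10],"turn":0,"claw":0.58},
    {"delta_pos":[0,0,-20],"turn":0,"claw":0.58},
    {"delta_pos":[0,0,-40],"turn":0,"claw":0.58},
    {"delta_pos":[0,0,-40],"turn":0,"claw":0.8},
    {"delta_pos":[0,0,-30],"turn":0,"claw":0.8}
  ]
}}

```text
time_s: 18.88
tcp_pos: [0.5823, 0.0632, 0.1551]
ee_rot: [[1.0, 0.011, 0.003], [0.011, -1.0, 0.001], [0.003, -0.001, -1.0]]
wrist_force: [-0.5, -0.1, -1.5]
gripper_width: 0.722
gripper_force: 0.0
```

Call:
{"method": "drive_tool", "body": {
  "moves": [
    {"delta_pos":[-13.8,-40,0],"turn":0,"claw":0.8},
    {"delta_pos":[-13.8,-40,0],"turn":0,"claw":0.8},
    {"delta_pos":[-13.8,-40,0],"turn":0,"claw":0.8},
    {"delta_pos":[-13.8,-40,0],"turn":0,"claw":0.8},
    {"delta_pos":[-13.8,-40,0],"turn":0,"claw":0.8},
    {"delta_pos":[-13.8,-40,0],"turn":0,"claw":0.8},
    {"delta_pos":[-13.8,-40,0],"turn":0,"claw":0.8},
    {"delta_pos":[-13.8,-40,0],"turn":0,"claw":0.8},
    {"delta_pos":[0,0,0],"turn":-0.058,"claw":0.8},
    {"delta_pos":[0,0,0],"turn":0,"claw":0.8}
  ]
}}

```text
time_s: 20.12
tcp_pos: [0.4674, 0.3823, 0.1528]
ee_rot: [[0.998, 0.069, 0.0], [0.069, -0.998, 0.0], [0.0, -0.0, -1.0]]
wrist_force: [-0.3, 0.1, 0.0]
gripper_width: 0.802
gripper_force: 0.0
```

```bash
cat > seat.py <<'E'
from h import *
def seat(bays,names=('top','side')):
    for n in names:
        d=cap(n); P=cloud(d);x,y,z=P[...,0],P[...,1],P[...,2]
        for b,(bx,by) in bays.items():
            m=(abs(y-by)<.028)&(abs(x-bx)<.052)&(z>.055)&(z<.1); q=P[m]
            if len(q)<30: print(n,b,'empty'); continue
            t=q[q[:,2]>.066]; a=np.polyfit(t[:,0],t[:,2],1)
            print(n,b,len(q),'top z',np.percentile(t[:,2],[50,90]).round(4),'slope',a[0].round(3),'y',np.percentile(t[:,1],[3,97]).round(4),t[:,1].mean().round(4),'x',np.percentile(t[:,0],[1,99]).round(4),'dydx',np.polyfit(t[:,0],t[:,1],1)[0].round(3))
E
python3 - <<'E'
from seat import *; from drums import drums
seat({'bay2':(.5805,.063),'bay0':(.582,-.077)})
d=cap('wrist');drums(d); s=monitor.sense();print(s['tcp_pos'],np.round(s['ee_rot'],3)[0])
d=cap('side');drums(d)
E
```

```text
top bay2 443 top z [0.071  0.0743] slope -0.001 y [0.0479 0.0763] 0.0617 x [0.5303 0.6306] dydx 0.018
top bay0 empty
side bay2 402 top z [0.0712 0.0738] slope 0.002 y [0.047  0.0714] 0.0584 x [0.5298 0.6295] dydx 0.022
side bay0 empty
4841 rect [0.4672 0.3813] [0.1136 0.0404] 3.47 ang 3.88 topz 0.0455
[0.46787333 0.38139133 0.15268358] [0.998 0.068 0.   ]
306 rect [0.4686 0.3738] [0.1071 0.0415] 7.21 ang 4.14 topz 0.0468
```

Drum B is seated in bay2, with its top at about 0.072 and lying level. Next is drum A.

Call:
{"method": "drive_tool", "body": {
  "moves": [
    {"delta_pos":[0,0,40],"turn":0,"claw":0.8},
    {"delta_pos":[0,0,40],"turn":0,"claw":0.8},
    {"delta_pos":[0,0,40],"turn":0,"claw":0.8},
    {"delta_pos":[0,0,26],"turn":0,"claw":0.8},
    {"delta_pos":[0,0,10],"turn":0,"claw":0.8},
    {"delta_pos":[0,0,6],"turn":0,"claw":0.8},
    {"delta_pos":[0,0,4.5],"turn":0,"claw":0.8},
    {"delta_pos":[0,0,0],"turn":0,"claw":0},
    {"delta_pos":[0,0,0],"turn":0,"claw":0},
    {"delta_pos":[0,0,0],"turn":0,"claw":0},
    {"delta_pos":[0,0,0],"turn":0,"claw":0},
    {"delta_pos":[0,0,0],"turn":0,"claw":0}
  ]
}}

```text
time_s: 21.82
tcp_pos: [0.4678, 0.3821, -0.0138]
ee_rot: [[0.998, 0.069, 0.0], [0.069, -0.998, 0.0], [0.0, -0.0, -1.0]]
wrist_force: [-0.0, 0.9, 2.1]
gripper_width: 0.46
gripper_force: 30.0
```

Call:
{"method": "drive_tool", "body": {
  "moves": [
    {"delta_pos":[0,0,-10],"turn":0,"claw":0},
    {"delta_pos":[0,0,-25],"turn":0,"claw":0},
    {"delta_pos":[0,0,-35],"turn":0,"claw":0},
    {"delta_pos":[0,0,-35],"turn":0,"claw":0},
    {"delta_pos":[0,0,-35],"turn":0,"claw":0},
    {"delta_pos":[0,0,0],"turn":0,"claw":0},
    {"delta_pos":[0,0,0],"turn":0,"claw":0}
  ]
}}

```text
time_s: 22.7
tcp_pos: [0.4666, 0.3808, 0.1244]
ee_rot: [[0.998, 0.068, -0.003], [0.068, -0.998, -0.002], [-0.003, 0.002, -1.0]]
wrist_force: [-0.7, -0.6, -4.0]
gripper_width: 0.453
gripper_force: 30.0
```

Call:
{"method": "drive_tool", "body": {
  "moves": [
    {"delta_pos":[7.5,42.3,0],"turn":0,"claw":0},
    {"delta_pos":[7.5,42.3,0],"turn":0,"claw":0},
    {"delta_pos":[7.5,42.3,0],"turn":0,"claw":0},
    {"delta_pos":[7.5,42.3,0],"turn":0,"claw":0},
    {"delta_pos":[7.5,42.3,0],"turn":0,"claw":0},
    {"delta_pos":[7.5,42.3,0],"turn":0,"claw":0},
    {"delta_pos":[7.5,42.3,0],"turn":0,"claw":0},
    {"delta_pos":[7.5,42.3,0],"turn":0,"claw":0},
    {"delta_pos":[7.5,42.3,0],"turn":0,"claw":0},
    {"delta_pos":[7.5,42.3,0],"turn":0,"claw":0},
    {"delta_pos":[7.5,42.3,0],"turn":0,"claw":0},
    {"delta_pos":[0,0,0],"turn":0.058,"claw":0}
  ]
}}

```text
time_s: 24.2
tcp_pos: [0.5809, -0.0795, 0.1231]
ee_rot: [[1.0, 0.005, -0.005], [0.005, -1.0, -0.0], [-0.005, 0.0, -1.0]]
wrist_force: [0.1, 0.0, -2.6]
gripper_width: 0.46
gripper_force: 30.0
```

Call:
{"method": "drive_tool", "body": {
  "moves": [
    {"delta_pos":[0,0,10],"turn":0,"claw":0},
    {"delta_pos":[0,0,10],"turn":0,"claw":0},
    {"delta_pos":[0,0,0],"turn":0,"claw":0},
    {"delta_pos":[0,0,0],"turn":0,"claw":0}
  ]
}}

```text
time_s: 24.7
tcp_pos: [0.5822, -0.0762, 0.1057]
ee_rot: [[1.0, 0.012, -0.0], [0.012, -1.0, -0.0], [-0.0, 0.0, -1.0]]
wrist_force: [-0.4, -0.0, -3.6]
gripper_width: 0.454
gripper_force: 30.0
```

```bash
python3 held.py
```

```text
[ 0.5822 -0.0762  0.1057] [[1.0, 0.012, -0.0], [0.012, -1.0, -0.0], [-0.0, 0.0, -1.0]] 0.45414425272939396 [-0.4 -0.  -3.6] 24.7
wrist near few 7
wrist far 8185 y5-95 [-0.0949 -0.0582] x [0.6076 0.6559] z95 0.1651
side near 270 y5-95 [-0.0981 -0.063 ] x [0.5105 0.5567] z95 0.1654
side far few 0
```

Call:
{"method": "drive_tool", "body": {
  "moves": [
    {"delta_pos":[-1,0.7,20],"turn":0,"claw":0},
    {"delta_pos":[0,0,20],"turn":0,"claw":0},
    {"delta_pos":[0,0,15],"turn":0,"claw":0},
    {"delta_pos":[0,0,8],"turn":0,"claw":0},
    {"delta_pos":[0,0,5],"turn":0,"claw":0},
    {"delta_pos":[0,0,5],"turn":0,"claw":0},
    {"delta_pos":[0,0,5],"turn":0,"claw":0},
    {"delta_pos":[0,0,5],"turn":0,"claw":0},
    {"delta_pos":[0,0,4],"turn":0,"claw":0},
    {"delta_pos":[0,0,3],"turn":0,"claw":0},
    {"delta_pos":[0,0,2],"turn":0,"claw":0},
    {"delta_pos":[0,0,0],"turn":0,"claw":0}
  ]
}}

```text
time_s: 26.3
tcp_pos: [0.5812, -0.0774, 0.0141]
ee_rot: [[1.0, 0.011, 0.0], [0.011, -1.0, -0.0], [0.0, 0.0, -1.0]]
wrist_force: [-0.5, 0.6, -1.2]
gripper_width: 0.455
gripper_force: 30.0
```

Call:
{"method": "drive_tool", "body": {
  "moves": [
    {"delta_pos":[0,0,1],"turn":0,"claw":0},
    {"delta_pos":[0,0,0.5],"turn":0,"claw":0},
    {"delta_pos":[0,0,0],"turn":0,"claw":0}
  ]
}}

```text
time_s: 26.68
tcp_pos: [0.5812, -0.0774, 0.0139]
ee_rot: [[1.0, 0.012, 0.001], [0.012, -1.0, -0.0], [0.001, 0.0, -1.0]]
wrist_force: [-2.9, 0.5, 6.9]
gripper_width: 0.458
gripper_force: 30.0
```

Call:
{"method": "drive_tool", "body": {
  "moves": [
    {"delta_pos":[0,0,0],"turn":0,"claw":0.58},
    {"delta_pos":[0,0,0],"turn":0,"claw":0.58},
    {"delta_pos":[0,0,0],"turn":0,"claw":0.58},
    {"delta_pos":[0,0,-10],"turn":0,"claw":0.58},
    {"delta_pos":[0,0,-30],"turn":0,"claw":0.58},
    {"delta_pos":[0,0,-50],"turn":0,"claw":0.58},
    {"delta_pos":[0,0,-55],"turn":0,"claw":0.58},
    {"delta_pos":[0,0,-55],"turn":0,"claw":0.58},
    {"delta_pos":[0,0,-55],"turn":0,"claw":0.58},
    {"delta_pos":[0,0,-55],"turn":0,"claw":0.58},
    {"delta_pos":[0,0,-40],"turn":0,"claw":0.58}
  ]
}}

```text
time_s: 28.05
tcp_pos: [0.5812, -0.0776, 0.3663]
ee_rot: [[1.0, 0.011, 0.005], [0.011, -1.0, 0.0], [0.005, -0.0, -1.0]]
wrist_force: [1.2, 0.0, 0.1]
gripper_width: 0.577
gripper_force: 0.0
```

Call:
{"method": "drive_tool", "body": {
  "moves": [
    {"delta_pos":[0,0,0],"turn":0.1745,"claw":0.5},
    {"delta_pos":[0,0,0],"turn":0.1745,"claw":0.5},
    {"delta_pos":[0,0,0],"turn":0.1745,"claw":0.5},
    {"delta_pos":[0,0,0],"turn":0.1745,"claw":0.5},
    {"delta_pos":[0,0,0],"turn":0.1745,"claw":0.5},
    {"delta_pos":[0,0,0],"turn":0.1745,"claw":0.5},
    {"delta_pos":[0,0,0],"turn":0.1745,"claw":0.5},
    {"delta_pos":[0,0,0],"turn":0.1745,"claw":0.5},
    {"delta_pos":[0,0,0],"turn":0.1745,"claw":0.5},
    {"delta_pos":[0,0,0],"turn":0,"claw":0.5}
  ]
}}

```text
time_s: 29.3
tcp_pos: [0.581, -0.0774, 0.3629]
ee_rot: [[0.014, -1.0, 0.001], [-1.0, -0.014, 0.0], [-0.0, -0.001, -1.0]]
wrist_force: [0.2, -0.5, 0.4]
gripper_width: 0.501
gripper_force: 0.0
```

```bash
python3 - <<'E'
from seat import *
seat({'bay2':(.5805,.063),'bay0':(.582,-.077)})
for n in('top','side','wrist'):
    d=cap(n);P=cloud(d); m=(P[...,2]>.295)&(P[...,2]<.33)&(abs(P[...,1])<.05)&(P[...,0]>.65)&(P[...,0]<.70); q=P[m]; print(n,'bar',m.sum(), len(q) and (np.median(q,0).round(4),q.min(0).round(4),q.max(0).round(4)))
    if n=='side': cv2.imwrite('pics/s5.png',cv2.cvtColor(d['color'],cv2.COLOR_RGB2BGR))
s=monitor.sense();print(s['tcp_pos'],np.round(s['ee_rot'],3)[0],s['gripper_width'])
E
```

```text
top bay2 445 top z [0.0712 0.0744] slope 0.001 y [0.0477 0.0763] 0.0615 x [0.5304 0.6313] dydx 0.007
top bay0 empty
side bay2 403 top z [0.0713 0.0736] slope -0.002 y [0.0471 0.0707] 0.0585 x [0.5294 0.6308] dydx 0.012
side bay0 496 top z [0.071  0.0735] slope -0.001 y [-0.0939 -0.068 ] -0.0818 x [0.5312 0.632 ] dydx 0.012
top bar 0 0
side bar 134 (array([ 0.6695, -0.0109,  0.3136]), array([ 0.6654, -0.0499,  0.298 ]), array([0.6794, 0.0499, 0.3174]))
wrist bar 0 0
[ 0.58111344 -0.07735013  0.36248731] [ 0.013 -1.     0.   ] 0.5035099841946006
```

View pics/s5.png

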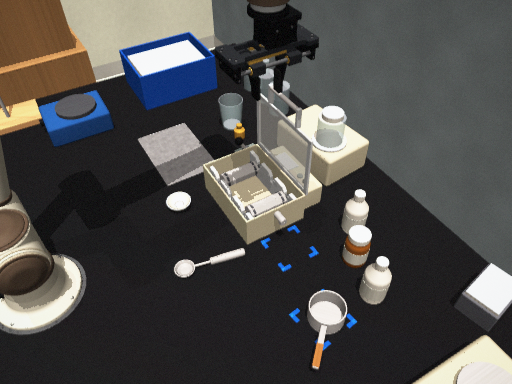

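The side view shows both drums in the outer bays, the lid upright with its bar at about (285,105), and the pot still on its taped place. I'll grip the bar to lower the lid.

Call:
{"method": "drive_tool", "body": {
  "moves": [
    {"delta_pos":[-23,-31,0],"turn":0,"claw":0.5},
    {"delta_pos":[-23,-31,0],"turn":0,"claw":0.5},
    {"delta_pos":[-24,-30.5,0],"turn":0,"claw":0.5},
    {"delta_pos":[0,0,0],"turn":0,"claw":0.5},
    {"delta_pos":[0,0,30],"turn":0,"claw":0.5},
    {"delta_pos":[0,0,30],"turn":0,"claw":0.5},
    {"delta_pos":[0,0,20],"turn":0,"claw":0.5},
    {"delta_pos":[0,0,11],"turn":0,"claw":0.5},
    {"delta_pos":[0,0,0],"turn":0,"claw":0.5}
  ]
}}

```text
time_s: 30.68
tcp_pos: [0.6724, -0.0067, 0.2712]
ee_rot: [[0.012, -1.0, -0.001], [-1.0, -0.012, -0.0], [0.0, 0.001, -1.0]]
wrist_force: [-0.0, 0.1, 0.7]
gripper_width: 0.5
gripper_force: 0.0
```

Call:
{"method": "drive_tool", "body": {
  "moves": [
    {"delta_pos":[0,0,0],"turn":0,"claw":0},
    {"delta_pos":[0,0,0],"turn":0,"claw":0},
    {"delta_pos":[0,0,0],"turn":0,"claw":0},
    {"delta_pos":[0,0,0],"turn":0,"claw":0},
    {"delta_pos":[0,0,0],"turn":0,"claw":0}
  ]
}}

```text
time_s: 31.3
tcp_pos: [0.6734, -0.0063, 0.2717]
ee_rot: [[0.012, -1.0, 0.002], [-1.0, -0.012, 0.0], [-0.0, -0.002, -1.0]]
wrist_force: [1.7, -0.4, 0.7]
gripper_width: 0.125
gripper_force: 30.0
```

```bash
python3 - <<'E'
from h import *
s=monitor.sense();print(s['tcp_pos'],s['gripper_width'])
p=lambda t:np.array([-221*np.cos(t)+6*np.sin(t),221*np.sin(t)+6*np.cos(t)])
T=np.linspace(1.55,0,24)
for i in range(23): print(T[i+1].round(2),(p(T[i+1])-p(T[i])).round(1))
E
```

```text
[ 0.67337351 -0.00629077  0.27173971] 0.12470968860294113
1.48 [-14.9  -0.4]
1.42 [-14.8  -1.4]
1.35 [-14.7  -2.4]
1.28 [-14.5  -3.4]
1.21 [-14.2  -4.4]
1.15 [-13.9  -5.3]
1.08 [-13.5  -6.2]
1.01 [-13.1  -7.1]
0.94 [-12.6  -8. ]
0.88 [-12.   -8.8]
0.81 [-11.4  -9.6]
0.74 [-10.7 -10.4]
0.67 [-10.  -11.1]
0.61 [ -9.2 -11.7]
0.54 [ -8.4 -12.3]
0.47 [ -7.6 -12.8]
0.4 [ -6.7 -13.3]
0.34 [ -5.8 -13.7]
0.27 [ -4.8 -14.1]
0.2 [ -3.9 -14.4]
0.13 [ -2.9 -14.6]
0.07 [ -1.9 -14.8]
0.0 [ -0.9 -14.9]
```

Call:
{"method": "drive_tool", "body": {
  "moves": [
    {"delta_pos":[0,14.9,0.4],"turn":0,"claw":0},
    {"delta_pos":[0,14.8,1.4],"turn":0,"claw":0},
    {"delta_pos":[0,14.7,2.4],"turn":0,"claw":0},
    {"delta_pos":[0,14.5,3.4],"turn":0,"claw":0},
    {"delta_pos":[0,14.2,4.4],"turn":0,"claw":0},
    {"delta_pos":[0,13.9,5.3],"turn":0,"claw":0},
    {"delta_pos":[0,13.5,6.2],"turn":0,"claw":0},
    {"delta_pos":[0,13.1,7.1],"turn":0,"claw":0},
    {"delta_pos":[0,12.6,8],"turn":0,"claw":0},
    {"delta_pos":[0,12,8.8],"turn":0,"claw":0},
    {"delta_pos":[0,11.4,9.6],"turn":0,"claw":0}
  ]
}}

```text
time_s: 32.67
tcp_pos: [0.5248, -0.0074, 0.2156]
ee_rot: [[0.012, -1.0, 0.006], [-1.0, -0.012, 0.001], [-0.001, -0.006, -1.0]]
wrist_force: [2.9, 1.0, 3.0]
gripper_width: 0.126
gripper_force: 30.0
```

Call:
{"method": "drive_tool", "body": {
  "moves": [
    {"delta_pos":[0,10.7,10.4],"turn":0,"claw":0},
    {"delta_pos":[0,10,11.1],"turn":0,"claw":0},
    {"delta_pos":[0,9.2,11.7],"turn":0,"claw":0},
    {"delta_pos":[0,8.4,12.3],"turn":0,"claw":0},
    {"delta_pos":[0,7.6,12.8],"turn":0,"claw":0},
    {"delta_pos":[0,6.7,13.3],"turn":0,"claw":0},
    {"delta_pos":[0,5.8,13.7],"turn":0,"claw":0},
    {"delta_pos":[0,4.8,14.1],"turn":0,"claw":0},
    {"delta_pos":[0,3.9,14.4],"turn":0,"claw":0},
    {"delta_pos":[0,2.9,14.6],"turn":0,"claw":0},
    {"delta_pos":[0,0,0],"turn":0,"claw":0}
  ]
}}

```text
time_s: 34.05
tcp_pos: [0.4529, -0.0083, 0.0846]
ee_rot: [[0.011, -1.0, -0.001], [-1.0, -0.011, 0.001], [-0.001, 0.001, -1.0]]
wrist_force: [1.5, 4.8, -2.7]
gripper_width: 0.125
gripper_force: 30.0
```

Call:
{"method": "drive_tool", "body": {
  "moves": [
    {"delta_pos":[0,1,8],"turn":0,"claw":0},
    {"delta_pos":[0,1,8],"turn":0,"claw":0},
    {"delta_pos":[0,0.5,6],"turn":0,"claw":0},
    {"delta_pos":[0,0.3,4],"turn":0,"claw":0},
    {"delta_pos":[0,0,3],"turn":0,"claw":0},
    {"delta_pos":[0,0,1],"turn":0,"claw":0},
    {"delta_pos":[0,0,0],"turn":0,"claw":0}
  ]
}}

```text
time_s: 34.92
tcp_pos: [0.4497, -0.0084, 0.0555]
ee_rot: [[0.011, -1.0, -0.001], [-1.0, -0.011, 0.001], [-0.001, 0.001, -1.0]]
wrist_force: [-0.7, 6.0, 0.6]
gripper_width: 0.124
gripper_force: 30.0
```

Call:
{"method": "drive_tool", "body": {
  "moves": [
    {"delta_pos":[0,0,1],"turn":0,"claw":0},
    {"delta_pos":[0,0,1],"turn":0,"claw":0},
    {"delta_pos":[0,0,1],"turn":0,"claw":0},
    {"delta_pos":[0,0,0],"turn":0,"claw":0}
  ]
}}

```text
time_s: 35.42
tcp_pos: [0.4496, -0.0084, 0.0525]
ee_rot: [[0.011, -1.0, -0.002], [-1.0, -0.011, 0.001], [-0.001, 0.002, -1.0]]
wrist_force: [-2.3, 6.0, 0.8]
gripper_width: 0.127
gripper_force: 30.0
```

```bash
cat > bar.py <<'E'
from h import *
for n in ('wrist','side','top'):
    d=cap(n);P=cloud(d); m=(P[...,2]>.07)&(P[...,2]<.125)&(((P[...,1]<-.025)&(P[...,1]>-.055))|((P[...,1]<.045)&(P[...,1]>.015)))&(P[...,0]<.46)&(P[...,0]>.435); q=P[m]
    if len(q)>10: print(n,'bar',m.sum(),np.median(q,0).round(4),np.percentile(q,[2,90,98],axis=0).round(4).tolist())
E
python3 bar.py
```

```text
wrist bar 1831 [ 0.4517 -0.04    0.1019] [[0.4461, -0.0544, 0.0983], [0.4565, -0.027, 0.1032], [0.4574, 0.0158, 0.1037]]
side bar 43 [ 0.4469 -0.039   0.1015] [[0.4435, -0.0544, 0.0951], [0.4522, -0.0282, 0.1036], [0.4532, -0.0257, 0.1045]]
```

Call:
{"method": "drive_tool", "body": {
  "moves": [
    {"delta_pos":[0,0,1],"turn":0,"claw":0},
    {"delta_pos":[0,0,1],"turn":0,"claw":0},
    {"delta_pos":[0,0,1],"turn":0,"claw":0},
    {"delta_pos":[0,0,0],"turn":0,"claw":0}
  ]
}}

```text
time_s: 36.08
tcp_pos: [0.4496, -0.0084, 0.0507]
ee_rot: [[0.012, -1.0, -0.002], [-1.0, -0.012, 0.0], [-0.0, 0.002, -1.0]]
wrist_force: [-5.1, 6.7, 11.2]
gripper_width: 0.129
gripper_force: 30.0
```

Call:
{"method": "drive_tool", "body": {
  "moves": [
    {"delta_pos":[0,0,0],"turn":0,"claw":0.4},
    {"delta_pos":[0,0,0],"turn":0,"claw":0.4},
    {"delta_pos":[0,0,0],"turn":0,"claw":0.4},
    {"delta_pos":[0,0,-15],"turn":0,"claw":0.4},
    {"delta_pos":[0,0,-35],"turn":0,"claw":0.4},
    {"delta_pos":[0,0,-40],"turn":0,"claw":0},
    {"delta_pos":[0,0,-40],"turn":0,"claw":0},
    {"delta_pos":[-35.2,-28.5,0],"turn":0,"claw":0},
    {"delta_pos":[-35.2,-28.5,0],"turn":0,"claw":0},
    {"delta_pos":[-35.2,-28.5,0],"turn":0,"claw":0},
    {"delta_pos":[-35.2,-28.5,0],"turn":0,"claw":0},
    {"delta_pos":[-35.2,-28.5,0],"turn":0,"claw":0}
  ]
}}

```text
time_s: 37.58
tcp_pos: [0.5915, 0.1695, 0.1793]
ee_rot: [[0.011, -1.0, -0.001], [-1.0, -0.011, -0.001], [0.001, 0.001, -1.0]]
wrist_force: [0.1, -0.6, -0.5]
gripper_width: 0.003
gripper_force: 0.0
```

```bash
python3 bar.py; cat > sw.py <<'E'
from h import *
for n in ('wrist','side','top'):
    d=cap(n);P=cloud(d);g=d['color'].max(-1); m=(P[...,2]>.06)&(P[...,2]<.1)&(abs(P[...,1]-.169)<.03)&(P[...,0]<.72)&(P[...,0]>.61)&(g<90); q=P[m]
    if len(q)>8: print(n,'ball',m.sum(),np.median(q,0).round(4),np.percentile(q,[2,98],axis=0).round(4).tolist())
s=monitor.sense();print(s['tcp_pos'],s['gripper_width'],s['wrist_force'])
E
python3 sw.py
```

```text
wrist bar 560 [0.4539 0.0345 0.1002] [[0.4466, 0.0248, 0.0942], [0.4569, 0.043, 0.1018], [0.4574, 0.0446, 0.1024]]
side bar 78 [ 0.4472 -0.0273  0.0996] [[0.4425, -0.0517, 0.094], [0.4524, 0.0377, 0.1017], [0.454, 0.0445, 0.1033]]
top bar 84 [0.4488 0.0157 0.1002] [[0.444, -0.0532, 0.0965], [0.4534, 0.0388, 0.1029], [0.4536, 0.0444, 0.1042]]
wrist ball 658 [0.6375 0.1659 0.0844] [[0.6271, 0.1559, 0.0755], [0.6494, 0.1781, 0.0884]]
side ball 58 [0.6325 0.1628 0.0808] [[0.6239, 0.155, 0.0688], [0.6458, 0.1754, 0.0891]]
top ball 21 [0.6333 0.1617 0.0841] [[0.6274, 0.1569, 0.0776], [0.6451, 0.1692, 0.0876]]
[0.5901968  0.16787902 0.17953465] 0.007008314483660443 [-0.02403088 -0.57214108  0.4498842 ]
```

Call:
{"method": "drive_tool", "body": {
  "moves": [
    {"delta_pos":[0,0,40],"turn":0,"claw":0},
    {"delta_pos":[0,0,40],"turn":0,"claw":0},
    {"delta_pos":[0,0,40],"turn":0,"claw":0},
    {"delta_pos":[0,0,23],"turn":0,"claw":0},
    {"delta_pos":[0,-10,0],"turn":0,"claw":0},
    {"delta_pos":[0,-10,0],"turn":0,"claw":0},
    {"delta_pos":[0,-10,0],"turn":0,"claw":0},
    {"delta_pos":[0,-10,0],"turn":0,"claw":0},
    {"delta_pos":[0,-10,0],"turn":0,"claw":0},
    {"delta_pos":[0,-10,0],"turn":0,"claw":0},
    {"delta_pos":[0,-8,0],"turn":0,"claw":0},
    {"delta_pos":[0,0,0],"turn":0,"claw":0}
  ]
}}

```text
time_s: 39.38
tcp_pos: [0.6599, 0.1696, 0.0367]
ee_rot: [[0.011, -1.0, 0.001], [-1.0, -0.011, 0.0], [-0.0, -0.001, -1.0]]
wrist_force: [-0.0, 0.0, 0.0]
gripper_width: 0.002
gripper_force: 0.0
```

```bash
python3 sw.py
```

```text
wrist ball 742 [0.6618 0.1588 0.0825] [[0.6539, 0.1571, 0.0686], [0.6698, 0.1608, 0.0954]]
side ball 124 [0.6641 0.1611 0.0836] [[0.6479, 0.1565, 0.0671], [0.6896, 0.178, 0.0992]]
[0.65891078 0.16956287 0.03677797] 0.0022330248373932395 [ 0.33221702  0.72512153 -0.62416488]
```

Call:
{"method": "drive_tool", "body": {
  "moves": [
    {"delta_pos":[0,-5,0],"turn":0,"claw":0},
    {"delta_pos":[0,-5,0],"turn":0,"claw":0},
    {"delta_pos":[0,-4,0],"turn":0,"claw":0},
    {"delta_pos":[0,0,0],"turn":0,"claw":0}
  ]
}}

```text
time_s: 40.02
tcp_pos: [0.6726, 0.1696, 0.0365]
ee_rot: [[0.011, -1.0, -0.001], [-1.0, -0.011, -0.0], [0.0, 0.001, -1.0]]
wrist_force: [-2.5, -0.1, -0.2]
gripper_width: 0.001
gripper_force: 0.9
```

```bash
python3 sw.py; python3 - <<'E'
from h import *
d=cap('side'); u,v=[int(a) for a in proj(d,[.68,.168,.07])]
cv2.imwrite('pics/s6.png',cv2.cvtColor(cv2.resize(d['color'][v-40:v+40,u-50:u+50],None,fx=6,fy=6,interpolation=cv2.INTER_CUBIC),cv2.COLOR_RGB2BGR)); print(u,v)
for p in ([.696,.167,.0755],[.68,.167,.08]): print(proj(d,p))
E
```

```text
wrist ball 743 [0.6747 0.1588 0.0824] [[0.6667, 0.1571, 0.0688], [0.6826, 0.1609, 0.095]]
side ball 114 [0.6768 0.1604 0.0821] [[0.6612, 0.1564, 0.0675], [0.7009, 0.1775, 0.0979]]
[0.6726294  0.16956616 0.03664608] 0.0036325424454253094 [-1.92904861 -0.222847   -2.08402505]
251 137
(np.float64(256.1876499775905), np.float64(134.255911213739))
(np.float64(251.57297554141167), np.float64(134.76267697550153))
```

View pics/s6.png

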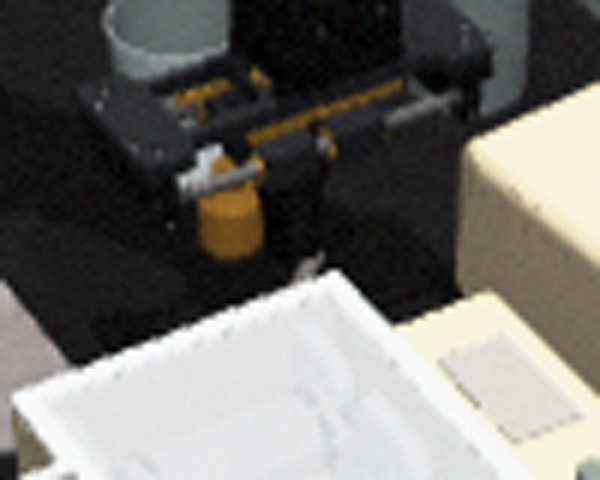

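The view shows the finger behind the lever, whose stem is at about crop (310,268) and leans over. The front of the finger is at x≈0.683, so the ball is near its end stop. I'll push 3 mm more, then back off.

Call:
{"method": "drive_tool", "body": {
  "moves": [
    {"delta_pos":[0,-2,0],"turn":0,"claw":0},
    {"delta_pos":[0,-2,0],"turn":0,"claw":0},
    {"delta_pos":[0,0,0],"turn":0,"claw":0},
    {"delta_pos":[0,0,0],"turn":0,"claw":0}
  ]
}}

```text
time_s: 40.72
tcp_pos: [0.6727, 0.1694, 0.0365]
ee_rot: [[0.011, -1.0, -0.009], [-1.0, -0.011, -0.002], [0.002, 0.009, -1.0]]
wrist_force: [-11.6, 1.6, 3.7]
gripper_width: 0.005
gripper_force: 5.3
```

Call:
{"method": "drive_tool", "body": {
  "moves": [
    {"delta_pos":[0,12,0],"turn":0,"claw":0},
    {"delta_pos":[0,20,-20],"turn":0,"claw":0},
    {"delta_pos":[0,20,-50],"turn":0,"claw":0.4},
    {"delta_pos":[0,20,-50],"turn":0,"claw":0.4},
    {"delta_pos":[0,0,-20],"turn":0,"claw":0.4},
    {"delta_pos":[0,0,0],"turn":0,"claw":0.4}
  ]
}}

```text
time_s: 41.48
tcp_pos: [0.6068, 0.1697, 0.1802]
ee_rot: [[0.012, -1.0, 0.008], [-1.0, -0.012, 0.003], [-0.003, -0.008, -1.0]]
wrist_force: [0.6, 0.7, 0.3]
gripper_width: 0.354
gripper_force: 0.0
```

```bash
python3 sw.py; python3 bar.py
```

```text
wrist ball 679 [0.6937 0.1666 0.0841] [[0.6842, 0.1566, 0.0729], [0.7061, 0.1787, 0.0883]]
side ball 57 [0.6902 0.1623 0.0809] [[0.6808, 0.1567, 0.067], [0.7011, 0.1748, 0.0884]]
top ball 18 [0.6939 0.1598 0.0817] [[0.6849, 0.1572, 0.0763], [0.7039, 0.1635, 0.0881]]
[0.60450162 0.16867566 0.17548299] 0.3916666445733744 [-0.46817818  0.00903728 -0.25952817]
wrist bar 582 [0.454  0.0345 0.1001] [[0.4472, 0.025, 0.0936], [0.4569, 0.0429, 0.1018], [0.4575, 0.0447, 0.1024]]
side bar 81 [ 0.447  -0.0279  0.0998] [[0.4424, -0.054, 0.0938], [0.4524, 0.0354, 0.1019], [0.454, 0.0416, 0.1034]]
top bar 84 [0.4488 0.0157 0.0995] [[0.444, -0.0534, 0.095], [0.4534, 0.0388, 0.1023], [0.4536, 0.0443, 0.1035]]
```

The lever is at its stop with the ball at x≈0.695, and the lid is shut. Now the pot.

Call:
{"method": "drive_tool", "body": {
  "moves": [
    {"delta_pos":[50,12,0],"turn":0,"claw":0.4},
    {"delta_pos":[50,12,0],"turn":0,"claw":0.4},
    {"delta_pos":[50,12,0],"turn":0,"claw":0.4},
    {"delta_pos":[50,12,0],"turn":0,"claw":0.4},
    {"delta_pos":[50,12,0],"turn":0,"claw":0.4},
    {"delta_pos":[50,12,0],"turn":0,"claw":0.4},
    {"delta_pos":[50,12,0],"turn":0,"claw":0.4},
    {"delta_pos":[50,12,0],"turn":0,"claw":0.4},
    {"delta_pos":[50,12,0],"turn":0,"claw":0.4},
    {"delta_pos":[50,12,0],"turn":0,"claw":0.4},
    {"delta_pos":[50,12,0],"turn":0,"claw":0.4}
  ]
}}

```text
time_s: 43.15
tcp_pos: [0.4786, -0.3842, 0.176]
ee_rot: [[0.012, -1.0, -0.001], [-1.0, -0.012, 0.0], [-0.0, 0.001, -1.0]]
wrist_force: [0.6, 0.3, -0.1]
gripper_width: 0.4
gripper_force: 0.0
```

Call:
{"method": "drive_tool", "body": {
  "moves": [
    {"delta_pos":[0,0,0],"turn":0.16,"claw":0.4},
    {"delta_pos":[0,0,0],"turn":0.16,"claw":0.4},
    {"delta_pos":[0,0,0],"turn":0.16,"claw":0.4},
    {"delta_pos":[0,0,0],"turn":0.16,"claw":0.4},
    {"delta_pos":[0,0,0],"turn":0.16,"claw":0.4},
    {"delta_pos":[0,0,0],"turn":0,"claw":0.4}
  ]
}}

```text
time_s: 43.9
tcp_pos: [0.479, -0.3826, 0.1759]
ee_rot: [[-0.708, -0.706, -0.001], [-0.706, 0.708, 0.001], [0.001, 0.001, -1.0]]
wrist_force: [-0.1, -0.3, -0.1]
gripper_width: 0.399
gripper_force: 0.0
```

```bash
cat > pot.py <<'E'
from h import *
from scipy.optimize import least_squares
def pot(n):
    d=cap(n);P=cloud(d);x,y,z=P[...,0],P[...,1],P[...,2];hsv=cv2.cvtColor(d['color'],cv2.COLOR_RGB2HSV)
    reg=(x>.38)&(x<.64)&(y<-.12)&(y>-.60)
    g=reg&(hsv[...,0]>5)&(hsv[...,0]<20)&(hsv[...,1]>150)&(hsv[...,2]>90)&(z>.03)&(z<.05)
    q=P[g]
    if len(q)>15:
        w=np.linalg.eigh(np.cov(q[:,:2].T))[1][:,1]; gc=(q[:,:2].max(0)+q[:,:2].min(0))/2; print(n,'grip',len(q),gc.round(4),'z',np.median(q[:,2]).round(4),'ang',np.degrees(np.arctan2(w[1],w[0])).round(1)%180-180)
    r=P[reg&(z>.045)&(z<.055)][:,:2]
    if len(r)>40:
        for _ in range(3):
            s=least_squares(lambda p:np.hypot(r[:,0]-p[0],r[:,1]-p[1])-.0405,np.median(r,0),loss='soft_l1',f_scale=.002).x
            e=abs(np.hypot(*(r-s).T)-.0405); r=r[e<.006]
        print(n,'pot',len(r),s.round(4), 'handle ang',len(q)>15 and np.degrees(np.arctan2(*(gc-s)[::-1])).round(1), len(q)>15 and np.linalg.norm(gc-s).round(4))
if __name__=='__main__':
    for n in('top','side','wrist'): pot(n)
    s=monitor.sense();print(s['tcp_pos'],np.round(s['ee_rot'],3)[:2].tolist(),s['gripper_width'],s['time_s'],s['joints'])
E
python3 pot.py
```

```text
side grip 179 [ 0.4788 -0.4998] z 0.0407 ang -133.1
side pot 197 [ 0.5538 -0.4216] handle ang -133.8 0.1083
wrist pot 718 [ 0.557  -0.4221] handle ang False False
[ 0.47918332 -0.38258491  0.17646134] [[-0.708, -0.706, -0.001], [-0.706, 0.708, 0.0]] 0.3961815481470714 44.05 [-2.34989672e+01  2.15211996e+01 -2.58691470e+00 -1.83767818e-03
 -6.59335941e+01 -2.15693173e+01]
```

The pot has been knocked to about (0.555,−0.422), with its handle at −134°. I'll use these fresh values to grip the handle.

Call:
{"method": "drive_tool", "body": {
  "moves": [
    {"delta_pos":[22.7,-28,0],"turn":-0.02,"claw":0.5},
    {"delta_pos":[22.7,-28,0],"turn":0,"claw":0.5},
    {"delta_pos":[22.7,-28,0],"turn":0,"claw":0.5},
    {"delta_pos":[0,0,30],"turn":0,"claw":0.5},
    {"delta_pos":[0,0,40],"turn":0,"claw":0.5},
    {"delta_pos":[0,0,30],"turn":0,"claw":0.5},
    {"delta_pos":[0,0,0],"turn":0,"claw":0.5}
  ]
}}

```text
time_s: 44.92
tcp_pos: [0.4898, -0.4888, 0.0737]
ee_rot: [[-0.694, -0.719, -0.006], [-0.719, 0.694, 0.004], [0.001, 0.007, -1.0]]
wrist_force: [-0.3, -0.5, 0.6]
gripper_width: 0.499
gripper_force: 0.0
```

```bash
python3 pot.py; python3 - <<'E'
from h import *
d=cap('wrist','w3.png')
E
```

```text
top pot 39 [ 0.5541 -0.4218] handle ang False False
side grip 177 [ 0.48   -0.5008] z 0.0407 ang -133.3
side pot 46 [ 0.551 -0.091] handle ang -99.8 0.4159
wrist pot 195 [ 0.509  -0.4728] handle ang False False
[ 0.49264663 -0.49086775  0.07877071] [[-0.694, -0.72, 0.002], [-0.72, 0.694, -0.002]] 0.49863561022851155 45.075 [-3.15901035e+01  3.36220470e+01  2.97838023e+00  5.18826243e-02
 -5.91835138e+01 -1.24057894e+01]
```

View pics/w3.png

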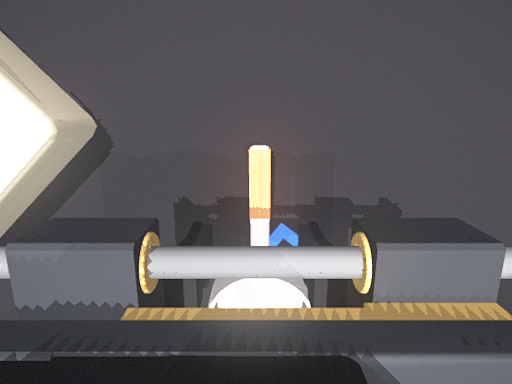

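The wrist view shows the handle vertical and centred between the fingers at u≈260. I'll descend and grip it.

Call:
{"method": "drive_tool", "body": {
  "moves": [
    {"delta_pos":[0,0,30],"turn":0,"claw":0.5},
    {"delta_pos":[0,0,25],"turn":0,"claw":0.5},
    {"delta_pos":[0,0,15],"turn":0,"claw":0.5},
    {"delta_pos":[0,0,8],"turn":0,"claw":0.5},
    {"delta_pos":[0,0,4],"turn":0,"claw":0.5},
    {"delta_pos":[0,0,0],"turn":0,"claw":0.5},
    {"delta_pos":[0,0,0],"turn":0,"claw":0},
    {"delta_pos":[0,0,0],"turn":0,"claw":0},
    {"delta_pos":[0,0,0],"turn":0,"claw":0},
    {"delta_pos":[0,0,0],"turn":0,"claw":0},
    {"delta_pos":[0,0,0],"turn":0,"claw":0}
  ]
}}

```text
time_s: 46.5
tcp_pos: [0.4913, -0.4898, -0.0049]
ee_rot: [[-0.695, -0.719, -0.001], [-0.719, 0.695, 0.0], [0.0, 0.001, -1.0]]
wrist_force: [-1.5, 0.4, 2.1]
gripper_width: 0.16
gripper_force: 29.9
```

```bash
python3 pot.py
```

```text
side grip 132 [ 0.4803 -0.5019] z 0.0409 ang -133.0
side pot 46 [ 0.5519 -0.1665] handle ang -102.1 0.343
wrist pot 372 [ 0.513  -0.4705] handle ang False False
[ 0.49135544 -0.48982155 -0.0049607 ] [[-0.695, -0.719, -0.001], [-0.719, 0.695, 0.0]] 0.15852249916162242 46.65 [-3.15936694e+01  3.84908597e+01 -1.37185123e+00  1.21178311e-03
 -5.01736061e+01 -1.24296646e+01]
```

Call:
{"method": "drive_tool", "body": {
  "moves": [
    {"delta_pos":[-6,4.5,0],"turn":0,"claw":0},
    {"delta_pos":[-12,9,0],"turn":0,"claw":0},
    {"delta_pos":[-12,9,0],"turn":0,"claw":0},
    {"delta_pos":[-12,9,0],"turn":0,"claw":0},
    {"delta_pos":[-12,9,0],"turn":0,"claw":0},
    {"delta_pos":[-12,9,0],"turn":0,"claw":0},
    {"delta_pos":[-12,9,0],"turn":0,"claw":0},
    {"delta_pos":[-12,9,0],"turn":0,"claw":0},
    {"delta_pos":[-6,4.5,0],"turn":0,"claw":0},
    {"delta_pos":[0,0,0],"turn":0,"claw":0}
  ]
}}

```text
time_s: 47.9
tcp_pos: [0.5069, -0.3697, -0.0052]
ee_rot: [[-0.694, -0.72, 0.0], [-0.72, 0.694, 0.001], [-0.001, 0.001, -1.0]]
wrist_force: [1.2, 2.5, -0.2]
gripper_width: 0.154
gripper_force: 29.9
```

```bash
python3 pot.py
```

```text
side grip 119 [ 0.4933 -0.3836] z 0.0406 ang -133.1
side pot 43 [ 0.5421 -0.1664] handle ang -102.7 0.2226
wrist pot 365 [ 0.5285 -0.3511] handle ang False False
[ 0.50660328 -0.37042453 -0.00526218] [[-0.695, -0.719, -0.0], [-0.719, 0.695, 0.001]] 0.15920374190447537 48.05 [-21.44439053  33.38333773 -11.96906486  -0.05603527 -44.6776245
 -22.54222798]
```

Call:
{"method": "drive_tool", "body": {
  "moves": [
    {"delta_pos":[-6,4.5,0],"turn":0,"claw":0},
    {"delta_pos":[-12,9,0],"turn":0,"claw":0},
    {"delta_pos":[-12,9,0],"turn":0,"claw":0},
    {"delta_pos":[-12,9,0],"turn":0,"claw":0},
    {"delta_pos":[-12,9,0],"turn":0,"claw":0},
    {"delta_pos":[-12,9,0],"turn":0,"claw":0},
    {"delta_pos":[-12,9,0],"turn":0,"claw":0},
    {"delta_pos":[-7.5,5.5,0],"turn":0,"claw":0},
    {"delta_pos":[-4,2.6,0],"turn":0,"claw":0},
    {"delta_pos":[0,0,0],"turn":0,"claw":0},
    {"delta_pos":[0,0,0],"turn":0,"claw":0}
  ]
}}

```text
time_s: 49.42
tcp_pos: [0.5211, -0.2598, -0.0053]
ee_rot: [[-0.695, -0.719, 0.0], [-0.719, 0.695, 0.001], [-0.001, 0.0, -1.0]]
wrist_force: [0.8, 2.7, 1.1]
gripper_width: 0.16
gripper_force: 29.9
```

Call:
{"method": "drive_tool", "body": {
  "moves": [
    {"delta_pos":[0,0,0],"turn":0,"claw":0.5},
    {"delta_pos":[0,0,0],"turn":0,"claw":0.5},
    {"delta_pos":[0,0,0],"turn":0,"claw":0.5},
    {"delta_pos":[0,0,-10],"turn":0,"claw":0.5},
    {"delta_pos":[0,0,-40],"turn":0,"claw":0.5},
    {"delta_pos":[0,0,-50],"turn":0,"claw":0.5},
    {"delta_pos":[0,0,-50],"turn":0,"claw":0.5},
    {"delta_pos":[60,0,-50],"turn":0,"claw":0.5},
    {"delta_pos":[60,0,0],"turn":0,"claw":0.5},
    {"delta_pos":[30,0,0],"turn":0,"claw":0.5},
    {"delta_pos":[0,0,0],"turn":0,"claw":0.5}
  ]
}}

```text
time_s: 50.8
tcp_pos: [0.4235, -0.3607, 0.1859]
ee_rot: [[-0.697, -0.717, 0.001], [-0.717, 0.697, -0.0], [-0.0, -0.001, -1.0]]
wrist_force: [0.6, -0.3, 0.5]
gripper_width: 0.501
gripper_force: 0.0
```

```bash
sed -i 's/z>.045)&(z<.055)/z>.043)\&(z<.053)\&(y<-.135)/' pot.py; python3 pot.py; python3 - <<'E'
from h import *
d=cap('side');t=cap('top')
a=d['color'][110:360,150:400]; b=t['color'][130:255,180:400]
a=cv2.resize(a,(500,500),interpolation=cv2.INTER_CUBIC); 
cv2.imwrite('pics/f1.png',cv2.cvtColor(a,cv2.COLOR_RGB2BGR))
for q,n in((d,'side'),(t,'top')):
    hsv=cv2.cvtColor(q['color'],cv2.COLOR_RGB2HSV); m=((hsv[...,0]>100)&(hsv[...,0]<125)&(hsv[...,1]>150)&(hsv[...,2]>70)).astype(np.uint8)
    k,l,st,c=cv2.connectedComponentsWithStats(m)
    for i in range(1,k):
        p=plane(q,*c[i],0)
        if 8<st[i,4]<150 and .5<p[0]<.66 and -.27<p[1]<-.12: print(n,st[i,4],p[:2].round(4))
E
python3 bar.py
```

```text
top pot 104 [ 0.5846 -0.192 ] handle ang False False
side grip 69 [ 0.506 -0.272] z 0.0407 ang -130.2
[ 0.42542591 -0.35921192  0.18530513] [[-0.695, -0.719, 0.001], [-0.719, 0.695, -0.0]] 0.49957617988958586 50.95 [-2.34994087e+01  1.56700842e+01 -9.86621053e+00 -2.59329216e-03
 -6.44289890e+01 -2.05050788e+01]
top 50 [ 0.6296 -0.1515]
top 53 [ 0.6315 -0.2372]
top 48 [ 0.5394 -0.152 ]
top 34 [ 0.5353 -0.2295]
side bar 87 [ 0.4469 -0.0263  0.0996] [[0.4425, -0.0547, 0.0943], [0.4521, 0.0365, 0.102], [0.4537, 0.0423, 0.1028]]
top bar 83 [0.448  0.0157 0.1001] [[0.4441, -0.0533, 0.0964], [0.4532, 0.0388, 0.1026], [0.4536, 0.0444, 0.104]]
```

View pics/f1.png

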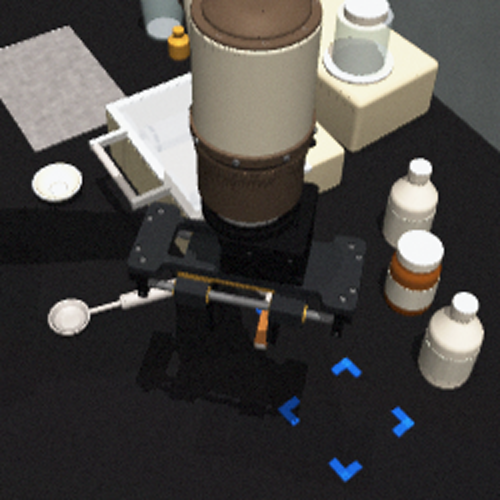

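The final view shows the lid shut, the bystanders in place and the handle tip at about (262,325). In the top view the pot is at (0.5846,−0.192), within about 1 mm of the mark. I'll check the lever and hand in.

```bash
python3 sw.py; python3 -c "
from pot import *
pot('top')
print(ticket.finish_job())"
```

```text
top ball 54 [0.6927 0.1673 0.0837] [[0.6831, 0.1568, 0.0777], [0.7053, 0.1778, 0.0905]]
[ 0.42525325 -0.35922053  0.18485373] 0.5021582553078218 [0.15357181 0.24486152 0.48080653]
top pot 102 [ 0.5846 -0.1919] handle ang False False
the job is handed in; nothing more can be done
None
```

The job is handed in, with no verdict returned: both drums present are seated in the outer slots, the lid is shut with the lever fully over, and the casserole is about 1 mm from the drain mark's centre, all by my own camera checks.

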